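Fit out the loaf-checking kit and prove its spring gauge

ROBOT

A 6-joint arm with a two-finger parallel gripper is mounted at the origin on the work surface. World frame = base frame: x ahead of the robot, y to its left, z up, the work surface at z = 0. Lengths are in m, angles in degrees, forces in N, time in s.
With the tool pointing down it reaches from about 0.3 to 0.75 m from the base axis. Payload 8.5 kg.
Tool frame: the origin (TCP) lies between the finger pads; the fingertips stand 17 mm ahead of it and the grasp point (between the pads) lies 2 mm behind it (env.tip_reach is the distance from the TCP to the fingertips, in m); z points along the fingers, y is the line along which they close (so a half turn about z gives the same grasp; the last joint's range is limited). The gripper opens to 85 mm and grips with 20 to 120 N. Pads are 22 mm wide; open, the fingers measure 114 mm over their backs; the gripper's body (76 mm by 85 mm) begins 54 mm behind the grasp point. The pads swing forward as they close: fully open they stand 13 mm farther back than shut.
Start: joints at [57.737, 21.807, 74.336, -0, 83.858, -12.336], TCP at [0.187, 0.517, 0.248] pointing down, gripper open.
Joint ranges: [-178.18, 178.18], [-50.72, 133.34], [12.68, 142.11], [-81.47, 261.47], [9.98, 163.14], [-165.26, 165.26]. Speed limits (degrees/s): [136.94, 136.94, 180, 180, 180, 180].

INTERFACE

Orientations are given as a 3x3 rotation matrix whose columns are the frame's x, y, z axes.
In Python, from rig import env, viewer gives the robot as it stands.
- The arm moves only by the tool move_arm, never from a script. Its argument "motion" is a list of rows, each a list of 2 entries, a list of its own where there are three numbers: the shift along the tool's x, y, z normalised to -1 to 1, where 1 is 50 mm, then the turn, a rotation vector about the tool's x, y, z normalised to -1 to 1, where 1 is 8 degrees. A call has 1 to 20 rows; each row shifts and turns the commanded pose from where the row before left it, along the tool's axes as they then stand; what a row does not reach is not made up. A row lasts 1/10 s, in which the tool goes at most 50 mm and 8.59 degrees, less where a joint would pass 70% of its speed; a pose out of reach is approached as far as the arm can. A call with a number of a shift or a turn outside -1 to 1 is refused whole. A call with a gripper value outside its range is refused whole. "claw" is the closure, from 0 (fully open) to 1 (shut), set as the call begins (left out, the last holds). The fingers move at their own pace and stop on an object; "force" is the grip in N (left out, the last holds). Time passes only in rows, so rows that do not move let the fingers close. It gives the time, the measured TCP pose, the force, the opening and the grip force at its end, in the units of the state.
- env.observe(): the state, without advancing time (a new reading comes with each control period).
- viewer.get_image(name): name is "scene" or "top" or "wrist"; returns a dict with "frame" (420x560x3 uint8, red, green, blue), "depth" (420x560 float32, m along the optical axis (not along the pixel's ray), 0 where there is no reading), "fx", "fy", "cx", "cy" (pixels), "k1" (the pictures are not rectified: a ray, as slopes to the right and down, at radius r is drawn at 1 + k1 r^2 times it, then the intrinsics apply), "eye" and "attitude" of the camera in the world; the wrist camera has in their place "T_tool_cam" (4x4, takes a point from camera to tool coordinates, whose origin is the TCP and whose axes are the flange's). Camera axes: x right, y up, looking along -z (the intrinsics and any distortion apply to the point x, -y, -z); pixel columns grow to the right and rows downward; lengths in m; the calibration is good to about 2 mm. A picture is of the moment at which its call begins: read the wrist's pose just before it.
- env.close_job(): hands the job in; it is judged then, once.
The state is a dict: "time_s": time; "q": joint angles; "qvel": joint speeds; "joint_efforts": joint torques, N m; "position": TCP position; "tool_rot": TCP orientation; "ft_force": force on the tool from outside, world axes, zero at the start; "wrist_torque": the same for the moment, N m; "grip_width": finger opening in m; "gripper_force": force on a finger pad.
Only numpy, scipy, OpenCV 4.12 (cv2) and the standard library are available. Lean on these libraries where they do the work, as an engineer would, in place of code of your own. Each camera call takes 0.05 s, during which the arm holds its last target. There are 200 camera calls.

TASK

Pack the bakery's loaf-checking kit: take the wooden packing blank out of the gauge's cutout and lay it on the grey lining of the open lid, then press every tool that lies on the counter fully home into the cutout of its own outline in the open case, with the spring gauge's pull tab pointing out over the side of the case. Once the gauge is home, pull its tab straight out until the black band on the rod has just come clear of the gauge body (40 mm), hold it there for a second to prove the spring, without overstretching it to 55 mm, and let it run fully back in while the gauge stays seated. Leave the tins and the jar where they are.

Things in the scene. Friction and masses are not known exactly. Their poses are not given: they have to be found in the camera images.
- case: open tool case, fixed on the counter, 196 (x) x 284 (y) mm; origin under its middle on the counter. Its rigid grey insert, level with the rim 26 mm above the counter, has two rows of three shaped cutouts (rows along y). Fitted tools stand with their own x axis along the case's +x, but the gauge with its x axis along the case's +y
- seat_gauge (a point): near row (-x), +y end: point on the floor of the cutout for the gauge, at its middle: the underside centre of a fully seated gauge lies here. Cutouts are 18 mm deep with upright walls, 2 mm wider than the tool all round (the lowest 5 mm of every tool tapers in by 3 mm); two sprung rubber nubs half way down squeeze the tool across its width from both sides, so that it rests about 7 mm proud until pressed down with some 6 to 15 N, and then stays
- seat_tee (a point): near row, middle: point on the floor of the cutout for the tee, at its middle: the underside centre of a fully seated tee lies here. Cutouts are 18 mm deep with upright walls, 2 mm wider than the tool all round (the lowest 5 mm of every tool tapers in by 3 mm); two sprung rubber nubs half way down squeeze the tool across its width from both sides, as at seat_gauge
- seat_weight (a point): near row, -y end: point on the floor of the cutout for the weight, at its middle: the underside centre of a fully seated weight lies here. Cutouts are 18 mm deep with upright walls, 2 mm wider than the tool all round (the lowest 5 mm of every tool tapers in by 3 mm); two sprung rubber nubs half way down squeeze the tool across its width from both sides, as at seat_gauge
- seat_timer (a point): far row (+x), +y end: point on the floor of the cutout for the timer, at its middle: the underside centre of a fully seated timer lies here. Cutouts are 18 mm deep with upright walls, 2 mm wider than the tool all round (the lowest 5 mm of every tool tapers in by 3 mm); two sprung rubber nubs half way down squeeze the tool across its width from both sides, as at seat_gauge
- seat_square (a point): far row, middle: point on the floor of the cutout for the square, at its middle: the underside centre of a fully seated square lies here. Cutouts are 18 mm deep with upright walls, 2 mm wider than the tool all round (the lowest 5 mm of every tool tapers in by 3 mm); two sprung rubber nubs half way down squeeze the tool across its width from both sides, as at seat_gauge
- seat_rule (a point): far row, -y end: point on the floor of the cutout for the rule, at its middle: the underside centre of a fully seated rule lies here. Cutouts are 18 mm deep with upright walls, 2 mm wider than the tool all round (the lowest 5 mm of every tool tapers in by 3 mm); two sprung rubber nubs half way down squeeze the tool across its width from both sides, as at seat_gauge
- lid (a point): middle of the open empty lid, which lies folded back flat beyond the case's +x side: a panel with grey lining, its top 18 mm above the counter, 165 (x) x 284 (y) mm in the case's axes; this point lies on its top, 188 mm along the case's +x from its origin
- gauge: spring pull gauge: grey box 60 (x) x 32 (y) x 36 (z) mm, origin under its middle, about 270 g. A steel rod with a black pull tab comes out of its +x end, the rod 23 mm above the underside. It goes with its +x along the case's +y, so that the tab stands out over the case's +y rim
- gauge_tab (a point): centre of the gauge's pull tab: black block 12 (along the pull) x 16 (across) x 24 (high) mm, its middle 32 mm above the gauge's underside and, slid in, 56 mm along +x from the gauge's origin
- gauge_slide (a joint): how far the gauge's slide is pulled out along the gauge's +x, m: 0 in, 0.065 at its stop; at 0.040 the black band on the rod is just clear of the body. A spring draws it back with 1.4 N at 0 rising to 4.2 N at 0.040
- blank: wooden packing blank, plain block 52 (x) x 26 (y) x 36 mm, 40 g, origin under its middle; at the start it stands loose (not gripped by the nubs) in the gauge's cutout, its x along the case's y
- blank_mid (a point): middle of the wooden blank, 18 mm above its underside
- tee: T-shaped loaf-height gauge, bare aluminium, 20 mm thick: spine 60 (x) x 18 (y) mm centred on the origin, cross bar 46 mm long in y and 18 mm wide at the +x end; origin under the middle of the spine; on top a black grip rib 16 mm wide in y, 40 mm long in x, from 20 to 38 mm height, centred over the origin
- square: L-shaped corner square, bare aluminium, 20 mm thick: long leg 60 (x) x 18 (y) mm centred on the origin, short leg 18 mm wide at the +x end reaching to y = +29 mm; origin under the middle of the long leg; on top a black grip rib 16 mm wide in y, 40 mm long in x, from 20 to 38 mm height, centred over the origin
- rule: plain slim bar, the slice rule, bare aluminium, 60 (x) x 18 (y) x 20 mm, either way round; origin under its middle; on top a black grip rib 16 mm wide in y, 40 mm long in x, from 20 to 38 mm height, centred over the origin
- weight: steel check weight: square block 38 x 38 x 20 mm with a round knob 20 mm across from 20 to 38 mm height; origin under its middle; fits in any quarter turn; about 220 g
- timer: round white wind-up timer, 46 mm across and 20 mm thick, fits in any turn; origin under its middle; black grip rib on top, 16 mm wide in y, 38 mm long in x, from 20 to 38 mm height
- jam_tin: orange tin, 76 mm across, 62 mm high, origin under its middle; not to be disturbed
- biscuit_tin: red tin 100 x 100 x 55 mm, origin under its middle; not to be disturbed
- jar: amber jar, 60 mm across, 75 mm high, origin under its middle; not to be disturbed
There are look-alikes about, which are no part of the job. What is shaped like the rule but blue or pink is not meant.

How it is judged (in metres and radians):
On the way, in this order (a step that is already met when the one before it is completed fails the run):
1. the gauge is pressed home in its cutout, tab outwards (horizontal distance between gauge and seat_gauge below 0.005 m and z of gauge in the frame of seat_gauge below 0.003 m and angle between gauge's own z axis and vertical below 0.08 rad and y of gauge_tab in the frame of case above 0.135 m and value of joint gauge_slide below 0.01 m), for 0.2 s.
2. its slide is held pulled out to the mark, 36 to 46 mm, with the gauge home (horizontal distance between gauge and seat_gauge below 0.005 m and z of gauge in the frame of seat_gauge below 0.003 m and angle between gauge's own z axis and vertical below 0.08 rad and y of gauge_tab in the frame of case above 0.135 m and value of joint gauge_slide between 0.036 and 0.046 m), for 0.5 s.
3. the slide has run back in, with the gauge still home (horizontal distance between gauge and seat_gauge below 0.005 m and z of gauge in the frame of seat_gauge below 0.003 m and angle between gauge's own z axis and vertical below 0.08 rad and y of gauge_tab in the frame of case above 0.135 m and value of joint gauge_slide below 0.004 m), for 0.2 s.
At the end, for the whole second after the job is handed in: at rest: the blank on the lid, its middle 18 to 48 mm above the counter; the gauge and every tool present in their own cutouts, within 5 mm of the middle, under 3 mm off the floor, level (0.08 rad); the gauge's tab out over the case's side, its slide in (under 4 mm) (all of step 3 and x of blank_mid in the frame of case between 0.106 and 0.271 m and y of blank_mid in the frame of case between -0.142 and 0.142 m and z of blank_mid in the frame of case between 0.018 and 0.048 m and linear speed of each of blank, gauge, tee, square, rule, weight, timer below 0.02 m/s and horizontal distance between tee and seat_tee below 0.005 m and z of tee in the frame of seat_tee below 0.003 m and angle between each of tee, square, rule, weight, timer's own z axis and vertical below 0.08 rad and horizontal distance between square and seat_square below 0.005 m and z of square in the frame of seat_square below 0.003 m and horizontal distance between rule and seat_rule below 0.005 m and z of rule in the frame of seat_rule below 0.003 m and horizontal distance between weight and seat_weight below 0.005 m and z of weight in the frame of seat_weight below 0.003 m and horizontal distance between timer and seat_timer below 0.005 m and z of timer in the frame of seat_timer below 0.003 m); the robot touches nothing.
It fails at once if the gauge is overstretched, 55 mm or more (value of joint gauge_slide above 0.055 m).
It fails at once if the jam tin is shifted by more than 30 mm (distance of jam_tin from where it was at the start of the episode above 0.03 m).
It fails at once if the biscuit tin is shifted by more than 30 mm (distance of biscuit_tin from where it was at the start of the episode above 0.03 m).
It fails at once if the jar is shifted by more than 30 mm (distance of jar from where it was at the start of the episode above 0.03 m).
Of tee, square, rule, weight, timer only 3 to 5 are there at a start; the rules pass over those that are not, and their reading is None.
At some moment in a run one of gauge, tee, square, rule, weight, timer may be knocked a few centimetres aside while the robot is not near it.
It also fails if it takes over 210 s, if anything falls off the work surface, if the arm or the gripper's body presses on something with over 40 N, if the wrist force passes 120 N, or if a joint passes its speed limit or range.

## Working session

There is one attempt and no reset: what is moved stays moved. The work goes in short steps, Python scripts to look and compute and a tool call to move; the robot and the scene stay as the last step left them, time stands still between calls to the robot, and variables do not carry over. Pictures are saved under pics/ and viewed, at most 14 in all, crops included, and the job is handed in when it is done.

Besides the shell and the picture viewer there is one more tool, called after "Emit:" as name(argument=value, ...) on one line, values as JSON. move_arm: Moves the arm, as the interface text tells. Scaled input: -1 to 1 covers 50 mm each way for a shift and 8 degrees each way for a turn. Its arguments: {"type":"object","properties":{"motion":{"type":"array","items":{"type":"array"}},"claw":{"type":"number"},"force":{"type":"number"}},"required":["motion"]}

```bash
ls; mkdir -p pics; cat > h.py <<'E'
import numpy as np, cv2
from rig import env, viewer
def cam(name):
    s=env.observe(); im=viewer.get_image(name)
    if 'eye' in im: R=np.array(im['attitude']); p=np.array(im['eye'])
    else:
        T=np.array(im['T_tool_cam']); Rt=np.array(s['tool_rot']); R=Rt@T[:3,:3]; p=Rt@T[:3,3]+np.array(s['position'])
    im['R']=R; im['p']=p; return im
def rays(im,uv):
    uv=np.atleast_2d(np.array(uv,float))
    d=np.c_[(uv[:,0]-im['cx'])/im['fx'],(uv[:,1]-im['cy'])/im['fy']]; s=d.copy()
    for _ in range(8): s=d/(1+im['k1']*(s**2).sum(1))[:,None]
    return np.c_[s[:,0],-s[:,1],-np.ones(len(s))]@im['R'].T
def onplane(im,uv,z):
    r=rays(im,uv); t=(z-im['p'][2])/r[:,2]; return im['p']+r*t[:,None]
def cloud(im):
    h,w=im['depth'].shape; v,u=np.mgrid[:h,:w]
    r=rays(im,np.c_[u.ravel(),v.ravel()])
    return (im['p']+r*im['depth'].reshape(-1,1)).reshape(h,w,3)
def save(im,fn): cv2.imwrite('pics/'+fn,im['frame'][:,:,::-1])
E
python3 - <<'E'
from h import *
s=env.observe(); print(s['position'],s['tool_rot'])
for n in ('scene','top'):
    im=cam(n); save(im,n+'0.png'); print(n,im['p'],im['R'].round(3).tolist(),im['fx'],im['k1'],(im['depth']>0).mean())
    np.savez(n+'0.npz',**{k:im[k] for k in im})
E
```

```text
pics
[0.18731397 0.51683362 0.24772315] [[-9.40133164e-01  3.40806496e-01 -7.53206686e-04]
 [ 3.40807207e-01  9.40132394e-01 -1.23661432e-03]
 [ 2.86667811e-04 -1.41928040e-03 -9.99998952e-01]]
scene [ 1.02119446 -0.47130842  1.09883163] [[0.666, -0.645, 0.375], [0.746, 0.569, -0.346], [0.01, 0.51, 0.86]] 400.5232280768273 -0.0898805140263385 0.9958928571428571
top [ 0.32732343 -0.02954485  1.03929295] [[-0.012, 0.974, -0.227], [-1.0, -0.011, 0.006], [0.003, 0.228, 0.974]] 410.8534646546567 -0.059901914193278075 0.9960884353741497
```

View pics/top0.png

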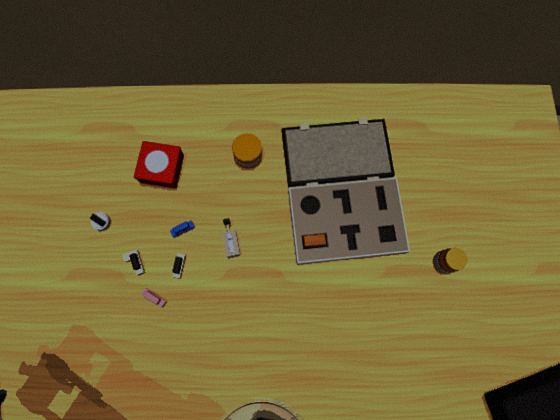

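View pics/scene0.png

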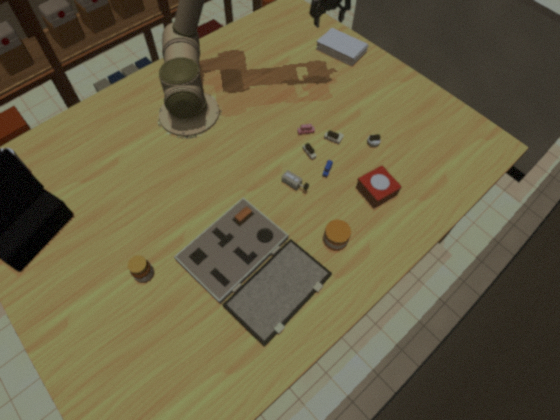

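```bash
python3 - <<'E'
from h import *
a=dict(np.load('top0.npz')); 
f=a['frame'][:,:,::-1]
c=np.hstack([cv2.resize(f[195:315,80:260],None,fx=4,fy=4,interpolation=cv2.INTER_CUBIC)])
cv2.imwrite('pics/crop1.png',cv2.convertScaleAbs(c,alpha=1.6))
P=cloud(a)
for u,v in [(100,221),(135,263),(178,265),(231,240),(227,222),(315,241),(348,150),(300,250),(160,162),(247,143),(456,258),(350,300),(60,260)]: print(u,v,P[v,u].round(3))
# case corners: insert height 0.026
for n,uv in dict(nl=(297,262),nr=(408,251),fr=(397,180),fl=(290,191)).items(): print(n,onplane(a,uv,0.026).round(4))
E
```

```text
100 221 [0.548 0.4   0.04 ]
135 263 [0.441 0.303 0.042]
178 265 [0.436 0.198 0.04 ]
231 240 [0.497 0.07  0.034]
227 222 [0.541 0.08  0.04 ]
315 241 [ 0.49  -0.137  0.048]
348 150 [ 0.737 -0.236  0.02 ]
300 250 [ 0.471 -0.101  0.029]
160 162 [0.695 0.25  0.058]
247 143 [0.743 0.029 0.06 ]
456 258 [ 0.439 -0.468  0.078]
350 300 [ 0.348 -0.224  0.003]
60 260 [ 0.455  0.514 -0.001]
nl [[ 0.4415 -0.0928  0.026 ]]
nr [[ 0.465  -0.3714  0.026 ]]
fr [[ 0.6509 -0.3586  0.026 ]]
fl [[ 0.6239 -0.0794  0.026 ]]
```

View pics/crop1.png

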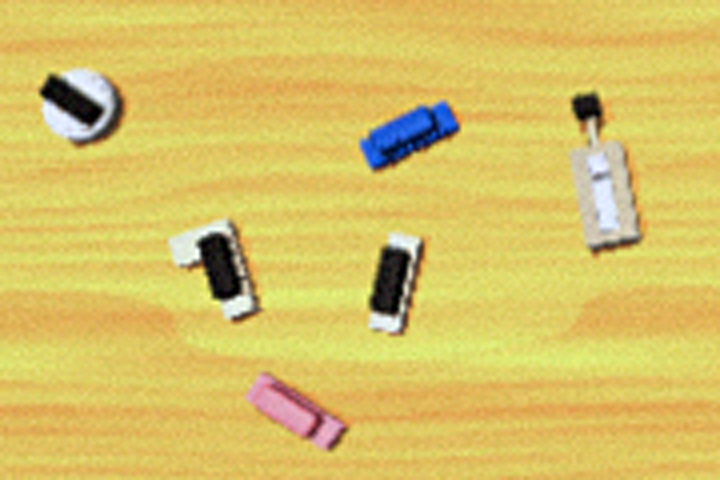

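```bash
cat >> h.py <<'E'
def plan(x,y,z,ang=None,tip=None):
    """turn (world yaw of tool y -> ang, mod 180) first, then shift; prints units"""
    s=env.observe(); R=np.array(s['tool_rot']); p=np.array(s['position'])
    a0=np.degrees(np.arctan2(R[1,1],R[0,1])); a=a0
    if ang is not None:
        d=(ang-a0+90)%180-90; a=a0+d
    else: d=0
    ca,sa=np.cos(np.radians(a)),np.sin(np.radians(a))
    Y=np.array([ca,sa,0]); Z=np.array([0,0,-1.]); X=np.cross(Y,Z)
    D=np.array([x,y,z])-p
    print('yaw now %.1f q6 %.0f turn_z units %.2f ; shift units'%(a0,s['q'][5],-d/8),(np.array([D@X,D@Y,D@Z])/.05).round(2), 'X',X.round(3),'Y',Y.round(3),'t',s['time_s'])
E
python3 - <<'E'
from h import *
im=cam('wrist'); print(im['T_tool_cam'],im['fx'],im['k1'])
plan(0.5,-0.135,0.25,5)
E
```

```text
[[-6.41194310e-04  9.56497677e-01  2.91739239e-01  7.32937047e-02]
 [ 9.99999752e-01  6.98400547e-04 -9.19463224e-05 -8.18488442e-06]
 [-2.91697288e-04  2.91739107e-01 -9.56497887e-01 -1.25249334e-01]
 [ 0.00000000e+00  0.00000000e+00  0.00000000e+00  1.00000000e+00]] 345.83319310421484 -0.08755024479275789
yaw now 70.1 q6 -12 turn_z units 8.13 ; shift units [-13.53   5.09  -0.04] X [-0.087  0.996  0.   ] Y [0.996 0.087 0.   ] t 0.15
```

Emit:
move_arm(motion=[[[0,0,0],[0,0,0.9]],[[0,0,0],[0,0,0.9]],[[0,0,0],[0,0,0.9]],[[0,0,0],[0,0,0.9]],[[0,0,0],[0,0,0.9]],[[0,0,0],[0,0,0.9]],[[0,0,0],[0,0,0.9]],[[0,0,0],[0,0,0.9]],[[0,0,0],[0,0,0.93]]])

```text
time_s: 1.05
position: [0.1874, 0.517, 0.248]
tool_rot: [[-0.082, 0.997, -0.0], [0.997, 0.082, -0.001], [-0.001, -0.0, -1.0]]
ft_force: [-0.3, 0.1, 0.2]
grip_width: 0.0854
gripper_force: 0.0
```

Emit:
move_arm(motion=[[[-0.8,0.3,0],[0,0,0]],[[-0.8,0.3,0],[0,0,0]],[[-0.8,0.3,0],[0,0,0]],[[-0.8,0.3,0],[0,0,0]],[[-0.8,0.3,0],[0,0,0]],[[-0.8,0.3,0],[0,0,0]],[[-0.8,0.3,0],[0,0,0]],[[-0.8,0.3,0],[0,0,0]],[[-0.8,0.3,0],[0,0,0]],[[-0.8,0.3,0],[0,0,0]],[[-0.8,0.3,0],[0,0,0]],[[-0.8,0.3,0],[0,0,0]],[[-0.8,0.3,0],[0,0,0]],[[-0.8,0.3,0],[0,0,0]],[[-0.8,0.3,0],[0,0,0]],[[-0.8,0.3,0],[0,0,0]],[[-0.7,0.3,0],[0,0,0]],[[0,0,0],[0,0,0]]])

```text
time_s: 2.85
position: [0.502, -0.1367, 0.2474]
tool_rot: [[-0.084, 0.996, -0.0], [0.996, 0.084, -0.0], [-0.0, -0.0, -1.0]]
ft_force: [-0.4, 0.5, 0.2]
grip_width: 0.0851
gripper_force: 0.0
```

```bash
python3 - <<'E'
from h import *
im=cam('wrist'); save(im,'w1.png'); np.savez('w1.npz',**im); s=env.observe(); print(s['position'],np.array(s['tool_rot']).round(3).tolist())
plan(0.5,-0.135,0.25,5)
E
```

```text
[ 0.50101154 -0.13454243  0.24747516] [[-0.085, 0.996, -0.001], [0.996, 0.085, 0.001], [0.001, -0.001, -1.0]]
yaw now 4.9 q6 -33 turn_z units -0.01 ; shift units [-0.01 -0.02 -0.05] X [-0.087  0.996  0.   ] Y [0.996 0.087 0.   ] t 2.9
```

View pics/w1.png

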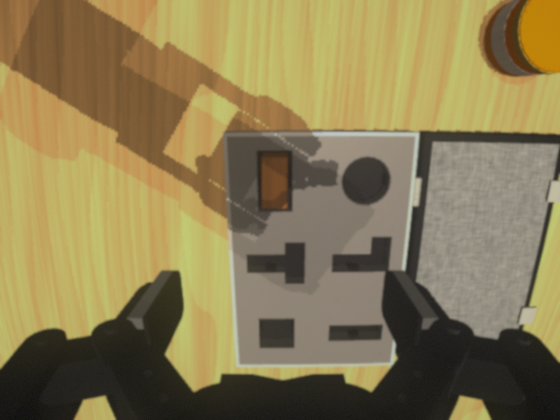

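```bash
python3 - <<'E'
from h import *
im=dict(np.load('w1.npz')); g=cv2.GaussianBlur(im['frame'],(3,3),0).max(2)
print(g[330,300],g[333,277],g[181,366],g[262,265],g[300,300],g[175,330],g[190,240])
m=((g<48)*255).astype(np.uint8)
roi=np.zeros_like(m); roi[140:360,235:405]=255; m&=roi
cs,_=cv2.findContours(m,cv2.RETR_EXTERNAL,cv2.CHAIN_APPROX_NONE)
for c in cs:
    if cv2.contourArea(c)<150: continue
    w=onplane(im,c[:,0,:],0.026)[:,:2].astype(np.float32)
    r=cv2.minAreaRect(w*1000); print(cv2.boundingRect(c),cv2.contourArea(c),np.round(r[0],1),np.round(r[1],1),round(r[2],1))
# blank top orange
hsv=cv2.cvtColor(im['frame'],cv2.COLOR_RGB2HSV); o=((hsv[:,:,1]>150)*255).astype(np.uint8); k=np.zeros_like(o);k[150:215,255:296]=255
c=max(cv2.findContours(o&k,0,1)[0],key=cv2.contourArea); r=cv2.minAreaRect((onplane(im,c[:,0,:],0.044)[:,:2]*1000).astype(np.float32)); print('blank',r,cv2.boundingRect(c))
P=cloud(im); print(P[180,275],P[285,310],P[181,366],P[200,480])
# case outer corners via brightness edges, viewed
for uv in [(226,132),(418,132),(393,366),(240,366)]: print(uv,onplane(im,uv,.026)[0].round(4))
v=cv2.resize(im['frame'][125:370,220:425,::-1],None,fx=2.4,fy=2.4,interpolation=cv2.INTER_CUBIC); mm=cv2.resize(m[125:370,220:425],None,fx=2.4,fy=2.4); 
v=cv2.convertScaleAbs(v,alpha=1.7); cs2,_=cv2.findContours((mm>127).astype(np.uint8),0,1); cv2.drawContours(v,cs2,-1,(0,255,0),1); cv2.imwrite('pics/c2.png',v)
E
```

```text
143 56 60 53 143 79 81
(384, 272, 21, 88) 1150.5 [ 648.4 -289.4] [ 23.9 124.7] 11.9
blank ((494.8180847167969, -134.1602783203125), (23.403644561767578, 46.6673583984375), 3.8612544536590576) (262, 158, 25, 48)
[ 0.49557451 -0.13248364  0.04292183] [ 0.5442067  -0.25316919  0.02508882] [ 0.59363938 -0.13273471  0.0072003 ] [ 0.72054821 -0.14023148  0.01804559]
(226, 132) [ 0.4436 -0.0919  0.026 ]
(418, 132) [ 0.6337 -0.075   0.026 ]
(393, 366) [ 0.6611 -0.3595  0.026 ]
(240, 366) [ 0.4702 -0.3734  0.026 ]
```

View pics/c2.png

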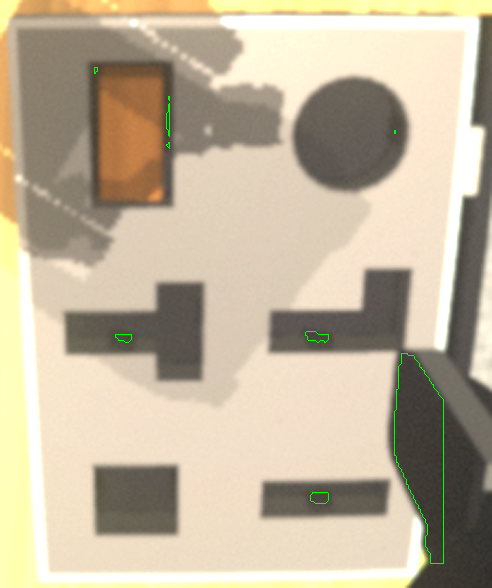

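```bash
python3 - <<'E'
from h import *
im=dict(np.load('w1.npz')); g=cv2.GaussianBlur(im['frame'],(3,3),0).max(2)
yaw=np.radians(5.4); O=np.array([.5522,-.225])
for n,(u0,u1,v0,v1),t in [('gauge',(252,297,147,217),62),('timer',(337,396,150,212),69),('square',(328,397,235,274),95),('rule',(322,386,322,343),95),('tee',(243,309,240,287),90),('weight',(255,298,315,352),95)]:
    m=((g<t)*255).astype(np.uint8); k=np.zeros_like(m); k[v0:v1,u0:u1]=255; m&=k
    c=max(cv2.findContours(m,0,cv2.CHAIN_APPROX_NONE)[0],key=cv2.contourArea)
    w=onplane(im,c[:,0,:],0.026)[:,:2]; r=cv2.minAreaRect((w*1000).astype(np.float32))
    box=cv2.boxPoints(r)/1000-O; 
    loc=(np.array(r[0])/1000-O)@np.array([[np.cos(yaw),-np.sin(yaw)],[np.sin(yaw),np.cos(yaw)]])
    print(n,cv2.boundingRect(c),np.round(r[0],1),np.round(r[1],1),round(r[2],1),'local',loc.round(4))
E
```

```text
gauge (257, 151, 35, 60) [ 494.7 -137.3] [34.6 61.5] 5.2 local [-0.049   0.0928]
timer (343, 159, 46, 44) [ 588.2 -129.1] [46.9 45.1] 5.2 local [0.0449 0.0921]
square (332, 237, 65, 37) [ 600.9 -211.4] [73.5 43.3] 4.1 local [0.0497 0.009 ]
rule (329, 325, 53, 15) [ 604.8 -311.7] [63.  20.1] 3.8 local [ 0.0442 -0.0913]
tee (247, 243, 58, 40) [ 503.4 -228.5] [62.9 47.2] 4.8 local [-0.0489  0.0011]
weight (259, 319, 35, 29) [ 511.1 -320.6] [40.4 40. ] 4.9 local [-0.0499 -0.0913]
```

```bash
python3 - <<'E'
from h import *
print(env.tip_reach)
plan(0.4948,-0.1345,0.048,5.1)
E
```

```text
0.017
yaw now 4.9 q6 -33 turn_z units -0.03 ; shift units [ 0.01 -0.12  3.99] X [-0.089  0.996  0.   ] Y [0.996 0.089 0.   ] t 2.9
```

Emit:
move_arm(motion=[[[0,-0.12,0.6],[0,0,0]],[[0,0,0.7],[0,0,0]],[[0,0,0.7],[0,0,0]],[[0,0,0.7],[0,0,0]],[[0,0,0.7],[0,0,0]],[[0,0,0.4],[0,0,0]],[[0,0,0.15],[0,0,0]],[[0,0,0],[0,0,0]]])

```text
time_s: 3.7
position: [0.4943, -0.1327, 0.0506]
tool_rot: [[-0.088, 0.996, -0.001], [0.996, 0.088, 0.001], [0.001, -0.001, -1.0]]
ft_force: [0.3, -0.6, 0.8]
grip_width: 0.0853
gripper_force: 0.0
```

Emit:
move_arm(motion=[[[0,0,0],[0,0,0]],[[0,0,0],[0,0,0]],[[0,0,0],[0,0,0]],[[0,0,0],[0,0,0]],[[0,0,0],[0,0,0]],[[0,0,0],[0,0,0]],[[0,0,0],[0,0,0]],[[0,0,0],[0,0,0]]], claw=1, force=40)

```text
time_s: 4.5
position: [0.4949, -0.1336, 0.0515]
tool_rot: [[-0.088, 0.996, 0.001], [0.996, 0.088, -0.0], [-0.001, 0.001, -1.0]]
ft_force: [-1.2, -0.0, 5.3]
grip_width: 0.0247
gripper_force: 40.7
```

```bash
python3 - <<'E'
from h import *
s=env.observe(); print(s['position'],s['grip_width'],s['gripper_force'])
plan(0.695,-0.17,0.12,5.1)
E
```

```text
[ 0.49488881 -0.13360223  0.05150617] 0.024673888158858244 40.66688060760498
yaw now 5.0 q6 -33 turn_z units -0.01 ; shift units [-1.08  3.92 -1.37] X [-0.089  0.996  0.   ] Y [0.996 0.089 0.   ] t 4.5
```

Emit:
move_arm(motion=[[[0,0,-0.4],[0,0,0]],[[0,0,-0.6],[0,0,0]],[[0,0,-0.6],[0,0,0]],[[0,0,0],[0,0,0]]])

```text
time_s: 4.9
position: [0.4961, -0.1342, 0.1344]
tool_rot: [[-0.088, 0.996, 0.006], [0.996, 0.088, -0.003], [-0.004, 0.006, -1.0]]
ft_force: [-0.0, -0.0, -0.8]
grip_width: 0.0245
gripper_force: 40.0
```

```bash
python3 - <<'E'
from h import *
s=env.observe(); print(s['grip_width'],s['gripper_force'],s['ft_force'])
plan(0.695,-0.17,0.12,5.1)
E
```

```text
0.024526849016823834 40.004945397377014 [-0.04695931 -0.00132963 -0.80931951]
yaw now 5.0 q6 -33 turn_z units -0.01 ; shift units [-1.07  3.9   0.29] X [-0.089  0.996  0.   ] Y [0.996 0.089 0.   ] t 4.9
```

Emit:
move_arm(motion=[[[-0.27,0.8,0],[0,0,0]],[[-0.27,0.8,0],[0,0,0]],[[-0.27,0.8,0],[0,0,0]],[[-0.26,0.8,0],[0,0,0]],[[0,0.7,0],[0,0,0]],[[0,0,0.5],[0,0,0]],[[0,0,0.5],[0,0,0]],[[0,0,0.3],[0,0,0]],[[0,0,0.1],[0,0,0]],[[0,0,0],[0,0,0]],[[0,0,0],[0,0,0]]])

```text
time_s: 6.0
position: [0.6936, -0.1698, 0.061]
tool_rot: [[-0.088, 0.996, 0.0], [0.996, 0.088, -0.0], [-0.0, 0.0, -1.0]]
ft_force: [-0.9, 0.1, 1.7]
grip_width: 0.0243
gripper_force: 41.0
```

Emit:
move_arm(motion=[[[0,0,0],[0,0,0]],[[0,0,0],[0,0,0]],[[0,0,0],[0,0,0]],[[0,0,0],[0,0,0]],[[0,0,-0.4],[0,0,0]],[[0,0,-0.8],[0,0,0]],[[0,0,-0.8],[0,0,0]],[[0,0,-0.8],[0,0,0]],[[0,0,0],[0,0,0]]], claw=0)

```text
time_s: 6.9
position: [0.6953, -0.1703, 0.2079]
tool_rot: [[-0.088, 0.996, 0.011], [0.996, 0.088, -0.005], [-0.006, 0.01, -1.0]]
ft_force: [-0.1, -0.2, 0.1]
grip_width: 0.0855
gripper_force: 0.0
```

```bash
python3 - <<'E'
from h import *
plan(0.50,0.07,0.2,-77)
E
```

```text
yaw now 5.0 q6 -28 turn_z units 10.26 ; shift units [-2.72 -5.56  0.16] X [0.974 0.225 0.   ] Y [ 0.225 -0.974  0.   ] t 6.9
```

Emit:
move_arm(motion=[[[0,0,0],[0,0,0.93]],[[0,0,0],[0,0,0.93]],[[0,0,0],[0,0,0.93]],[[0,0,0],[0,0,0.93]],[[0,0,0],[0,0,0.93]],[[0,0,0],[0,0,0.93]],[[0,0,0],[0,0,0.93]],[[0,0,0],[0,0,0.93]],[[0,0,0],[0,0,0.93]],[[0,0,0],[0,0,0.93]],[[0,0,0],[0,0,0.93]],[[-0.39,-0.79,0],[0,0,0]],[[-0.39,-0.79,0],[0,0,0]],[[-0.39,-0.79,0],[0,0,0]],[[-0.39,-0.79,0],[0,0,0]],[[-0.39,-0.79,0],[0,0,0]],[[-0.39,-0.79,0],[0,0,0]],[[-0.39,-0.79,0],[0,0,0]],[[0,0,0],[0,0,0]],[[0,0,0],[0,0,0]]])

```text
time_s: 8.9
position: [0.4974, 0.0688, 0.2009]
tool_rot: [[0.973, 0.23, 0.0], [0.23, -0.973, -0.0], [0.0, 0.0, -1.0]]
ft_force: [1.0, 0.0, 0.1]
grip_width: 0.0854
gripper_force: 0.0
```

```bash
python3 - <<'E'
from h import *
im=cam('wrist'); save(im,'w2.png'); np.savez('w2.npz',**im); s=env.observe(); print(s['position'])
P=cloud(im); z=P[:,:,2]
E
```

```text
[0.49798831 0.06816333 0.20075995]
```

View pics/w2.png

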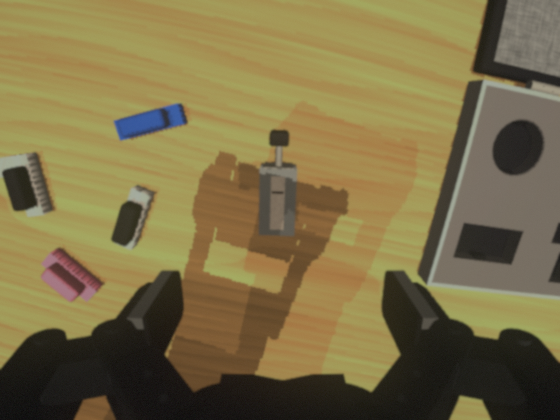

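```bash
cat >> h.py <<'E'
def topblob(im,box,zlo,zhi,near=None):
    P=cloud(im); u0,u1,v0,v1=box; k=np.zeros(P.shape[:2],np.uint8); k[v0:v1,u0:u1]=255
    m=((P[:,:,2]>zlo)&(P[:,:,2]<zhi)).astype(np.uint8)*k
    m=cv2.medianBlur(m,3)
    c=max(cv2.findContours(m,0,1)[0],key=cv2.contourArea)
    mm=cv2.drawContours(np.zeros_like(m),[c],-1,255,-1)&m
    q=P[mm>0]; r=cv2.minAreaRect((q[:,:2]*1000).astype(np.float32))
    print('blob',cv2.boundingRect(c),'rect',np.round(r[0],1),np.round(r[1],1),round(r[2],1),'zmed',np.median(q[:,2]).round(4),'n',len(q)); return q,r
E
python3 - <<'E'
from h import *
im=dict(np.load('w2.npz'))
topblob(im,(240,320,155,260),.028,.05)
topblob(im,(255,300,125,155),.028,.06)
# colour-independent corner check of gauge top outline at z=.036
for uv in [(262,165),(296,165),(295,236),(258,236)]: print(uv,onplane(im,uv,.036)[0].round(4))
plan(.5,.07,.06,-77)
E
```

```text
blob (259, 166, 39, 70) rect [515.9  76.2] [111.  32.] 11.4 zmed 0.0357 n 2526
blob (270, 131, 20, 16) rect [555.  84.] [31.2 15.4] 12.8 zmed 0.0436 n 301
(262, 165) [0.5203 0.0912 0.036 ]
(296, 165) [0.5269 0.0632 0.036 ]
(295, 236) [0.4645 0.0487 0.036 ]
(258, 236) [0.4569 0.081  0.036 ]
yaw now -76.8 q6 71 turn_z units 0.03 ; shift units [ 0.05 -0.03  2.82] X [0.974 0.225 0.   ] Y [ 0.225 -0.974  0.   ] t 8.95
```

```bash
python3 - <<'E'
from h import *
plan(.4922,.071,.038,-78)
E
```

```text
yaw now -76.8 q6 71 turn_z units 0.15 ; shift units [-0.1  -0.08  3.26] X [0.978 0.208 0.   ] Y [ 0.208 -0.978  0.   ] t 8.95
```

Emit:
move_arm(motion=[[[0,0,0],[0,0,0.15]],[[-0.1,-0.08,0.6],[0,0,0]],[[0,0,0.7],[0,0,0]],[[0,0,0.7],[0,0,0]],[[0,0,0.7],[0,0,0]],[[0,0,0.4],[0,0,0]],[[0,0,0.16],[0,0,0]],[[0,0,0],[0,0,0]]])

```text
time_s: 9.75
position: [0.4921, 0.0707, 0.0371]
tool_rot: [[0.978, 0.206, -0.002], [0.206, -0.978, 0.0], [-0.002, -0.0, -1.0]]
ft_force: [0.2, 0.2, 0.7]
grip_width: 0.0856
gripper_force: 0.0
```

Emit:
move_arm(motion=[[[0,0,0],[0,0,0]],[[0,0,0],[0,0,0]],[[0,0,0],[0,0,0]],[[0,0,0],[0,0,0]],[[0,0,0],[0,0,0]],[[0,0,0],[0,0,0]],[[0,0,0],[0,0,0]],[[0,0,0],[0,0,0]]], claw=1, force=80)

```text
time_s: 10.55
position: [0.4923, 0.0712, 0.0388]
tool_rot: [[0.978, 0.208, 0.002], [0.208, -0.978, -0.0], [0.002, 0.001, -1.0]]
ft_force: [-1.5, -0.3, 7.9]
grip_width: 0.0301
gripper_force: 80.0
```

Emit:
move_arm(motion=[[[0,0,-0.5],[0,0,0]],[[0,0,-0.7],[0,0,0]],[[0,0,-0.7],[0,0,0]],[[0,0,0],[0,0,0]],[[0,0,0],[0,0,0]]])

```text
time_s: 11.05
position: [0.4916, 0.0713, 0.1328]
tool_rot: [[0.978, 0.208, 0.0], [0.208, -0.978, -0.0], [0.0, 0.0, -1.0]]
ft_force: [-1.0, 0.1, -3.3]
grip_width: 0.0297
gripper_force: 80.5
```

```bash
python3 - <<'E'
from h import *
s=env.observe(); print(s['position'],s['grip_width'])
plan(.4947,-.1373,.135,5.1)
E
```

```text
[0.49163731 0.07130913 0.132825  ] 0.02974303935081651
yaw now -78.0 q6 73 turn_z units -10.39 ; shift units [-4.16 -0.31 -0.04] X [-0.089  0.996  0.   ] Y [0.996 0.089 0.   ] t 11.05
```

Emit:
move_arm(motion=[[[0,0,0],[0,0,-0.95]],[[0,0,0],[0,0,-0.95]],[[0,0,0],[0,0,-0.95]],[[0,0,0],[0,0,-0.95]],[[0,0,0],[0,0,-0.95]],[[0,0,0],[0,0,-0.95]],[[0,0,0],[0,0,-0.95]],[[0,0,0],[0,0,-0.95]],[[0,0,0],[0,0,-0.95]],[[0,0,0],[0,0,-0.95]],[[0,0,0],[0,0,-0.89]],[[-0.7,-0.05,0],[0,0,0]],[[-0.7,-0.05,0],[0,0,0]],[[-0.7,-0.05,0],[0,0,0]],[[-0.7,-0.05,0],[0,0,0]],[[-0.7,-0.05,0],[0,0,0]],[[-0.66,-0.06,0],[0,0,0]],[[0,0,0],[0,0,0]],[[0,0,0],[0,0,0]]])

```text
time_s: 12.95
position: [0.4942, -0.1372, 0.1313]
tool_rot: [[-0.088, 0.996, -0.003], [0.996, 0.088, 0.002], [0.002, -0.003, -1.0]]
ft_force: [-0.6, 0.5, -2.9]
grip_width: 0.0298
gripper_force: 80.4
```

```bash
python3 - <<'E'
from h import *
im=cam('wrist'); save(im,'w3.png'); np.savez('w3.npz',**im); s=env.observe(); print(s['position'],s['ft_force'])
plan(.4947,-.1373,.06,5.1)
P=cloud(im); R=np.array(s['tool_rot']); T=(P-np.array(s['position']))@R
np.save('w3T.npy',T)
for v in range(150,330,10): print(v,T[v,280].round(3))
E
```

```text
[ 0.49434619 -0.13652869  0.13158233] [ 0.1994771   0.35289377 -3.00721771]
yaw now 5.1 q6 -34 turn_z units 0.00 ; shift units [-0.02  0.01  1.43] X [-0.089  0.996  0.   ] Y [0.996 0.089 0.   ] t 13.0
150 [ 0.058  0.    -0.003]
160 [ 0.055  0.    -0.005]
170 [ 0.052  0.    -0.005]
180 [ 0.048  0.    -0.004]
190 [ 0.04  -0.     0.014]
200 [ 0.035 -0.     0.015]
210 [ 0.031 -0.     0.014]
220 [ 0.027 -0.     0.012]
230 [ 0.026 -0.     0.004]
240 [ 0.022 -0.     0.004]
250 [ 0.018 -0.     0.003]
260 [ 0.013 -0.     0.003]
270 [ 0.009 -0.     0.003]
280 [ 0.005 -0.     0.002]
290 [-0.    -0.     0.003]
300 [-0.005 -0.     0.002]
310 [-0.01  -0.     0.003]
320 [-0.015 -0.     0.003]
```

View pics/w3.png

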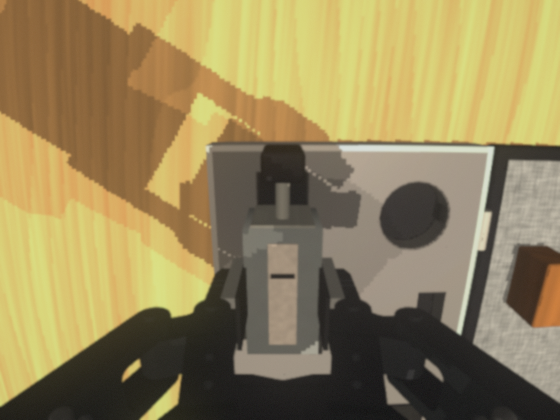

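```bash
python3 - <<'E'
from h import *
T=np.load('w3T.npy')
for v in list(range(140,152,2))+list(range(176,188,2))+list(range(222,232,2))+list(range(340,372,4)): print(v,T[v,262].round(4),T[v,285].round(4),T[v,305].round(4))
E
```

```text
140 [ 0.0493 -0.014   0.1323] [0.0493 0.0029 0.132 ] [0.0492 0.0177 0.1328]
142 [ 0.0484 -0.0137  0.1265] [0.0484 0.0029 0.1266] [0.0486 0.0171 0.1245]
144 [ 0.0485 -0.0129  0.1124] [0.0485 0.0028 0.1115] [0.0485 0.0163 0.1119]
146 [ 0.0477 -0.0126  0.1071] [0.0582 0.002  0.0109] [0.0479 0.0159 0.1048]
148 [ 0.0464 -0.0126  0.1064] [0.0582 0.0019 0.0043] [0.0464 0.016  0.1064]
150 [ 0.0452 -0.0126  0.1061] [ 0.0583  0.0018 -0.0029] [0.0453 0.0159 0.1046]
176 [ 0.0493 -0.0063 -0.0041] [ 0.0494  0.0018 -0.0046] [ 0.049   0.009  -0.0027]
178 [ 0.0484 -0.0064 -0.0032] [ 0.0486  0.0018 -0.0044] [0.0225 0.0175 0.1239]
180 [ 0.0476 -0.0064 -0.003 ] [ 0.0479  0.0018 -0.0042] [0.021  0.0175 0.1241]
182 [ 0.0196 -0.014   0.124 ] [ 0.0468  0.0019 -0.0025] [0.0192 0.0176 0.1253]
184 [ 0.018  -0.0141  0.1245] [0.0423 0.002  0.0144] [0.0179 0.0176 0.1243]
186 [ 0.0166 -0.0141  0.124 ] [0.0417 0.002  0.0131] [0.0165 0.0176 0.124 ]
222 [ 0.0277 -0.0074  0.0087] [0.0279 0.0019 0.0082] [0.0276 0.0101 0.0092]
224 [ 0.0277 -0.0073  0.0063] [0.0275 0.0019 0.0068] [0.0275 0.01   0.0068]
226 [ 0.027  -0.00
[... 165 characters left out ...]
0.0264 0.0019 0.003 ] [0.0265 0.0097 0.0025]
340 [-0.0261 -0.0083  0.0038] [-0.025   0.0019  0.0024] [-0.0264  0.0109  0.0041]
344 [-0.0278 -0.0083  0.0032] [-0.0267  0.0019  0.0018] [-0.0283  0.0109  0.0037]
348 [-0.0302 -0.0084  0.0035] [-0.0304  0.002   0.0037] [-0.0311  0.011   0.0044]
352 [-0.0328 -0.0084  0.0038] [-0.0322  0.002   0.0031] [-0.0322  0.0109  0.0031]
356 [-0.1206 -0.0159  0.1058] [-0.1208  0.0028  0.106 ] [-0.12    0.0191  0.105 ]
360 [-0.1254 -0.0161  0.1065] [-0.1245  0.0028  0.1055] [-0.1242  0.0192  0.1051]
364 [-0.1292 -0.0161  0.1063] [-0.1289  0.0028  0.1058] [-0.1286  0.0193  0.1054]
368 [-0.1327 -0.0162  0.1055] [-0.1336  0.0028  0.1065] [-0.1336  0.0194  0.1063]
```

```bash
python3 - <<'E'
from h import *
plan(.4935,-.1347,.058,5.1)
E
```

```text
yaw now 5.1 q6 -34 turn_z units 0.00 ; shift units [ 0.04 -0.01  1.47] X [-0.089  0.996  0.   ] Y [0.996 0.089 0.   ] t 13.0
```

Emit:
move_arm(motion=[[[0.04,-0.01,0.4],[0,0,0]],[[0,0,0.4],[0,0,0]],[[0,0,0.3],[0,0,0]],[[0,0,0.2],[0,0,0]],[[0,0,0.17],[0,0,0]],[[0,0,0],[0,0,0]],[[0,0,0],[0,0,0]]])

```text
time_s: 13.7
position: [0.4946, -0.1352, 0.0596]
tool_rot: [[-0.089, 0.996, 0.0], [0.996, 0.089, -0.0], [-0.0, 0.0, -1.0]]
ft_force: [-0.5, -0.9, -2.6]
grip_width: 0.0299
gripper_force: 80.4
```

Emit:
move_arm(motion=[[[0,0,0.08],[0,0,0]],[[0,0,0.06],[0,0,0]],[[0,0,0.06],[0,0,0]],[[0,0,0.04],[0,0,0]],[[0,0,0],[0,0,0]]])

```text
time_s: 14.2
position: [0.4942, -0.1354, 0.047]
tool_rot: [[-0.089, 0.996, -0.0], [0.996, 0.089, 0.0], [0.0, -0.0, -1.0]]
ft_force: [-0.9, -1.1, -3.3]
grip_width: 0.03
gripper_force: 80.5
```

Emit:
move_arm(motion=[[[0,0,0.04],[0,0,0]],[[0,0,0.04],[0,0,0]],[[0,0,0],[0,0,0]],[[0,0,0],[0,0,0]]])

```text
time_s: 14.6
position: [0.4943, -0.1355, 0.0467]
tool_rot: [[-0.09, 0.996, 0.002], [0.996, 0.09, -0.002], [-0.002, 0.002, -1.0]]
ft_force: [-12.7, 3.3, 40.8]
grip_width: 0.0298
gripper_force: 85.6
```

```bash
python3 - <<'E'
from h import *
im=cam('wrist'); save(im,'w4.png'); s=env.observe(); print(s['position'],s['ft_force'])
P=cloud(im);print([P[v,285].round(4).tolist() for v in (260,290,320,165)])
E
```

```text
[ 0.49432798 -0.13551788  0.0467207 ] [-12.34463296   2.67765142  40.59151129]
[[0.4951, -0.1211, 0.0443], [0.4964, -0.1349, 0.0442], [0.4977, -0.1491, 0.0448], [0.4914, -0.0814, 0.0521]]
```

View pics/w4.png

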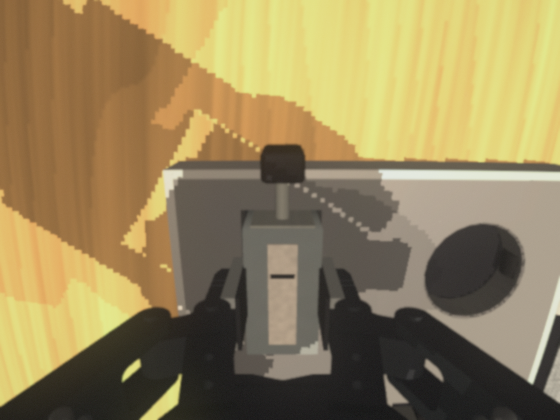

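Emit:
move_arm(motion=[[[0,0,-0.07],[0,0,0]],[[0,0,0],[0,0,0]],[[0,0,0],[0,0,0]],[[0,0,0],[0,0,0]],[[0,0,0],[0,0,0]],[[0,0,-0.5],[0,0,0]],[[0,0,-0.5],[0,0,0]],[[0.5,0,0],[0,0,0]],[[0.57,0,0],[0,0,0]],[[0,0,0],[0,0,0]],[[0,0,0],[0,0,0]]], claw=0)

```text
time_s: 15.75
position: [0.4897, -0.082, 0.0967]
tool_rot: [[-0.09, 0.996, -0.0], [0.996, 0.09, -0.0], [-0.0, -0.0, -1.0]]
ft_force: [0.5, 0.1, 0.4]
grip_width: 0.0856
gripper_force: 0.0
```

```bash
python3 - <<'E'
from h import *
im=cam('wrist'); s=env.observe(); print(s['position'],s['ft_force'])
P=cloud(im); T=(P-np.array(s['position']))@np.array(s['tool_rot'])
for nm,lo,hi in (('gauge',.0425,.0465),('tab',.0485,.056)):
    m=((P[:,:,2]>lo)&(P[:,:,2]<hi)&(abs(T[:,:,1])<.03)&(T[:,:,0]>-.1)&(T[:,:,0]<.05)).astype(np.uint8); m=cv2.medianBlur(m,5)
    c=max(cv2.findContours(m,0,1)[0],key=cv2.contourArea); mm=cv2.drawContours(np.zeros_like(m),[c],-1,255,-1)
    q=T[(mm>0)&(m>0)]; print(nm,np.percentile(q[:,:2],[1,99],0).round(4).tolist(), np.median(P[(mm>0)&(m>0)][:,2]).round(4))
plan(.4947,-.1373,.05,5.1)
E
```

```text
[ 0.48979358 -0.08249544  0.09671119] [-0.73116383 -0.28692873  0.37825433]
gauge [[-0.085, -0.0156], [-0.0257, 0.0156]] 0.0441
tab [[-0.0053, -0.0073], [0.0065, 0.0083]] 0.051
yaw now 5.1 q6 -28 turn_z units 0.00 ; shift units [-1.1   0.    0.93] X [-0.089  0.996  0.   ] Y [0.996 0.089 0.   ] t 15.8
```

Emit:
move_arm(motion=[[[0.01,0,0.4],[0,0,0]],[[0,0,0.35],[0,0,0]],[[0,0,0.2],[0,0,0]],[[0,0,0],[0,0,0]]])

```text
time_s: 16.2
position: [0.4891, -0.0821, 0.0482]
tool_rot: [[-0.088, 0.996, -0.002], [0.996, 0.088, 0.001], [0.001, -0.002, -1.0]]
ft_force: [0.2, -0.3, 0.5]
grip_width: 0.0856
gripper_force: 0.0
```

Emit:
move_arm(motion=[[[0,0,0],[0,0,0]],[[0,0,0],[0,0,0]],[[0,0,0],[0,0,0]],[[0,0,0],[0,0,0]],[[0,0,0],[0,0,0]],[[0,0,0],[0,0,0]],[[0,0,0],[0,0,0]],[[0,0,0],[0,0,0]],[[0,0,0],[0,0,0]]], claw=1, force=30)

```text
time_s: 17.1
position: [0.4896, -0.0815, 0.0496]
tool_rot: [[-0.089, 0.996, 0.0], [0.996, 0.089, -0.0], [-0.0, 0.0, -1.0]]
ft_force: [-1.1, 1.2, 5.9]
grip_width: 0.0149
gripper_force: 33.4
```

Emit:
move_arm(motion=[[[0.1,0,0],[0,0,0]],[[0.15,0,0],[0,0,0]],[[0.2,0,0],[0,0,0]],[[0.2,0,0],[0,0,0]],[[0.12,0,0],[0,0,0]],[[0.05,0,0],[0,0,0]],[[0,0,0],[0,0,0]],[[0,0,0],[0,0,0]]])

```text
time_s: 17.9
position: [0.486, -0.0409, 0.0493]
tool_rot: [[-0.089, 0.996, 0.0], [0.996, 0.089, -0.0], [-0.0, 0.0, -1.0]]
ft_force: [0.3, -4.7, -0.6]
grip_width: 0.015
gripper_force: 32.7
```

```bash
python3 - <<'E'
from h import *
im=cam('wrist'); save(im,'w5.png'); s=env.observe(); print(s['position'],s['ft_force'])
P=cloud(im); T=(P-np.array(s['position']))@np.array(s['tool_rot'])
for nm,lo,hi in (('gauge',.0425,.0465),('tab',.0485,.056)):
    m=((P[:,:,2]>lo)&(P[:,:,2]<hi)&(abs(T[:,:,1])<(.03 if lo<.045 else .006))&(T[:,:,0]>-.13)&(T[:,:,0]<.05)).astype(np.uint8); m=cv2.medianBlur(m,5)
    c=max(cv2.findContours(m,0,1)[0],key=cv2.contourArea); mm=cv2.drawContours(np.zeros_like(m),[c],-1,255,-1)
    q=T[(mm>0)&(m>0)]; print(nm,np.percentile(q[:,:2],[1,99],0).round(4).tolist(), np.median(P[(mm>0)&(m>0)][:,2]).round(4))
E
```

```text
[ 0.48597688 -0.04102652  0.04930376] [ 0.07339718 -3.97724577 -0.85113638]
gauge [[0.0046, -0.0058], [0.0059, 0.0082]] 0.0443
tab [[-0.0058, -0.0057], [0.0057, 0.0057]] 0.0507
```

Emit:
move_arm(motion=[[[0,0,0],[0,0,0]],[[0,0,0],[0,0,0]],[[0,0,0],[0,0,0]],[[0,0,0],[0,0,0]],[[0,0,0],[0,0,0]],[[0,0,0],[0,0,0]],[[0,0,0],[0,0,0]],[[0,0,0],[0,0,0]],[[0,0,0],[0,0,0]],[[0,0,0],[0,0,0]]])

```text
time_s: 18.95
position: [0.4859, -0.0407, 0.0493]
tool_rot: [[-0.089, 0.996, -0.0], [0.996, 0.089, 0.0], [0.0, -0.0, -1.0]]
ft_force: [0.2, -4.2, -1.0]
grip_width: 0.015
gripper_force: 32.7
```

Emit:
move_arm(motion=[[[-0.2,0,0],[0,0,0]],[[-0.2,0,0],[0,0,0]],[[-0.2,0,0],[0,0,0]],[[-0.15,0,0],[0,0,0]],[[-0.06,0,0],[0,0,0]],[[0,0,0],[0,0,0]],[[0,0,0],[0,0,0]]])

```text
time_s: 19.65
position: [0.4894, -0.0812, 0.0495]
tool_rot: [[-0.089, 0.996, 0.0], [0.996, 0.089, 0.0], [0.0, 0.0, -1.0]]
ft_force: [-2.0, -1.4, 4.4]
grip_width: 0.0149
gripper_force: 33.4
```

Emit:
move_arm(motion=[[[0,0,0],[0,0,0]],[[0,0,0],[0,0,0]],[[0,0,0],[0,0,0]],[[0,0,0],[0,0,0]],[[0,0,0],[0,0,0]],[[0,0,-0.4],[0,0,0]],[[0,0,-0.6],[0,0,0]],[[0,0,-0.6],[0,0,0]],[[0,0,-0.6],[0,0,0]],[[0,0,0],[0,0,0]],[[0,0,0],[0,0,0]]], claw=0)

```text
time_s: 20.75
position: [0.4894, -0.081, 0.1594]
tool_rot: [[-0.089, 0.996, 0.001], [0.996, 0.089, -0.0], [-0.0, 0.001, -1.0]]
ft_force: [-0.2, 0.1, -0.5]
grip_width: 0.0853
gripper_force: 0.0
```

```bash
python3 - <<'E'
from h import *
im=cam('wrist'); s=env.observe(); print(s['position'],s['ft_force'])
P=cloud(im); T=(P-np.array(s['position']))@np.array(s['tool_rot'])
for nm,lo,hi in (('gauge',.0425,.0465),('tab',.0485,.056)):
    m=((P[:,:,2]>lo)&(P[:,:,2]<hi)&(abs(T[:,:,1])<(.03))&(T[:,:,0]>-.13)&(T[:,:,0]<.05)).astype(np.uint8); m=cv2.medianBlur(m,5)
    c=max(cv2.findContours(m,0,1)[0],key=cv2.contourArea); mm=cv2.drawContours(np.zeros_like(m),[c],-1,255,-1)
    q=T[(mm>0)&(m>0)]; print(nm,np.percentile(q[:,:2],[1,99],0).round(4).tolist(), np.median(P[(mm>0)&(m>0)][:,2]).round(4))
a=cam('top'); np.savez('top1.npz',**a); P=cloud(a)
for b in [(160,195,250,285),(110,155,240,285),(80,120,205,235)]: topblob(a,b,.026,.06)
f=a['frame'][190:320,70:270,::-1]; cv2.imwrite('pics/crop3.png',cv2.convertScaleAbs(cv2.resize(f,None,fx=3.5,fy=3.5),alpha=1.5))
plan(.436,.2,.22,-80)
E
```

```text
[ 0.48909062 -0.08088238  0.15864316] [-0.35719172  0.46636887 -0.53327295]
gauge [[-0.0865, -0.0146], [-0.0274, 0.0168]] 0.044
tab [[-0.007, -0.0058], [0.0049, 0.0091]] 0.0512
blob (172, 256, 10, 17) rect [438.1 202.7] [17.6 39.9] 80.3 zmed 0.0378 n 118
blob (130, 253, 10, 17) rect [446.5 307.7] [39.3 17.4] 21.5 zmed 0.0375 n 123
blob (90, 214, 15, 12) rect [553.  409.1] [39.2 16.2] 57.1 zmed 0.0385 n 104
yaw now 5.1 q6 -28 turn_z units 10.64 ; shift units [-0.07 -5.72 -1.23] X [0.985 0.174 0.   ] Y [ 0.174 -0.985  0.   ] t 20.85
```

View pics/crop3.png

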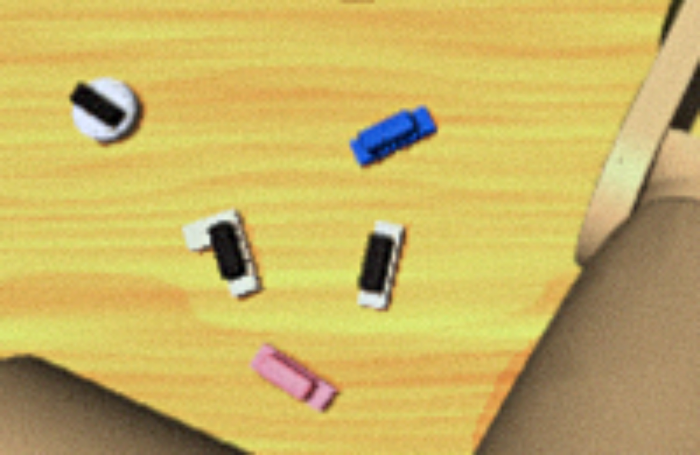

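```bash
python3 - <<'E'
from h import *
plan(.438,.203,.16,80.3)
E
```

```text
yaw now 5.1 q6 -28 turn_z units -9.40 ; shift units [ 1.96  5.42 -0.03] X [-0.986  0.168  0.   ] Y [0.168 0.986 0.   ] t 20.85
```

Emit:
move_arm(motion=[[[0,0,0],[0,0,-0.94]],[[0,0,0],[0,0,-0.94]],[[0,0,0],[0,0,-0.94]],[[0,0,0],[0,0,-0.94]],[[0,0,0],[0,0,-0.94]],[[0,0,0],[0,0,-0.94]],[[0,0,0],[0,0,-0.94]],[[0,0,0],[0,0,-0.94]],[[0,0,0],[0,0,-0.94]],[[0,0,0],[0,0,-0.94]],[[0.28,0.77,0],[0,0,0]],[[0.28,0.77,0],[0,0,0]],[[0.28,0.77,0],[0,0,0]],[[0.28,0.77,0],[0,0,0]],[[0.28,0.77,0],[0,0,0]],[[0.28,0.77,0],[0,0,0]],[[0.28,0.77,0],[0,0,0]],[[0,0,0],[0,0,0]],[[0,0,0],[0,0,0]]])

```text
time_s: 22.75
position: [0.4377, 0.2014, 0.1583]
tool_rot: [[-0.986, 0.166, -0.002], [0.166, 0.986, -0.001], [0.002, -0.001, -1.0]]
ft_force: [-0.6, -0.1, -0.4]
grip_width: 0.0857
gripper_force: 0.0
```

```bash
cat >> h.py <<'E'
def rib(im,rad=.07,zlo=.03,zhi=.045):
    "rib tops near TCP, in world and tool frame"
    s=env.observe(); P=cloud(im); p=np.array(s['position']); T=(P-p)@np.array(s['tool_rot'])
    m=((P[:,:,2]>zlo)&(P[:,:,2]<zhi)&(np.hypot(T[:,:,0],T[:,:,1])<rad)).astype(np.uint8); m=cv2.medianBlur(m,5)
    for c in cv2.findContours(m,0,1)[0]:
        if cv2.contourArea(c)<200: continue
        mm=cv2.drawContours(np.zeros_like(m),[c],-1,255,-1)&(m*255)
        q=P[mm>0]; r=cv2.minAreaRect((q[:,:2]*1000).astype(np.float32))
        a=r[2] if r[1][0]>r[1][1] else r[2]+90
        print('rib',np.round(r[0],1),np.round(r[1],1),'yaw',round((a+90)%180-90,1),'z',np.median(q[:,2]).round(4),cv2.boundingRect(c))
E
python3 - <<'E'
from h import *
im=cam('wrist'); save(im,'w6.png'); np.savez('w6.npz',**im); print(env.observe()['position']); rib(im,.09)
plan(.438,.203,.041,80.3)
E
```

```text
[0.43803994 0.20068059 0.15852558]
rib [448.1 214.4] [ 24.5 163.1] yaw -8.0 z 0.0367 (288, 296, 30, 18)
rib [412.  207.3] [15.7 93.6] yaw -9.9 z 0.0373 (274, 181, 22, 53)
yaw now 80.3 q6 -70 turn_z units 0.00 ; shift units [0.01 0.05 2.35] X [-0.986  0.168  0.   ] Y [0.168 0.986 0.   ] t 22.8
```

```bash
sed -i "s/q=P\[mm>0\]; r=cv2.minAreaRect((q\[:,:2\]\*1000).astype(np.float32))$/q=P[mm>0]; r=cv2.minAreaRect((onplane(im,c[:,0,:],np.median(q[:,2]))[:,:2]*1000).astype(np.float32))/" h.py; python3 - <<'E'
from h import *
im=dict(np.load('w6.npz')); rib(im,.09)
E
```

```text
rib [523.9 203.9] [13.4 24. ] yaw -64.9 z 0.0367 (288, 296, 30, 18)
rib [437. 203.] [15.5 40.3] yaw -10.0 z 0.0373 (274, 181, 22, 53)
```

View pics/w6.png

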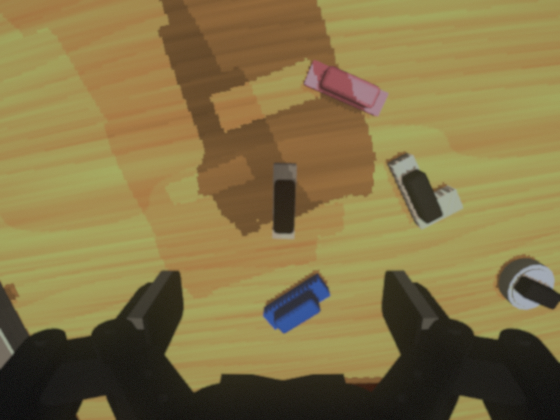

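Emit:
move_arm(motion=[[[0.03,0.05,0.5],[0,0,0]],[[0,0,0.7],[0,0,0]],[[0,0,0.6],[0,0,0]],[[0,0,0.4],[0,0,0]],[[0,0,0.16],[0,0,0]],[[0,0,0],[0,0,0]]])

```text
time_s: 23.4
position: [0.4372, 0.2028, 0.0406]
tool_rot: [[-0.985, 0.17, -0.002], [0.17, 0.985, -0.0], [0.002, -0.001, -1.0]]
ft_force: [0.1, -0.3, 0.3]
grip_width: 0.0856
gripper_force: 0.0
```

Emit:
move_arm(motion=[[[0,0,0],[0,0,0]],[[0,0,0],[0,0,0]],[[0,0,0],[0,0,0]],[[0,0,0],[0,0,0]],[[0,0,0],[0,0,0]],[[0,0,0],[0,0,0]],[[0,0,0],[0,0,0]],[[0,0,0],[0,0,0]],[[0,0,0],[0,0,0]]], claw=1, force=80)

```text
time_s: 24.3
position: [0.4373, 0.2039, 0.0419]
tool_rot: [[-0.986, 0.168, 0.001], [0.168, 0.986, 0.0], [-0.001, 0.0, -1.0]]
ft_force: [-2.0, -0.2, 4.9]
grip_width: 0.0135
gripper_force: 79.1
```

Emit:
move_arm(motion=[[[0,0,-0.5],[0,0,0]],[[0,0,-0.7],[0,0,0]],[[0,0,-0.7],[0,0,0]],[[0,0,-0.1],[0,0,0]],[[0,0,0],[0,0,0]]])

```text
time_s: 24.8
position: [0.4373, 0.2039, 0.1418]
tool_rot: [[-0.986, 0.168, 0.002], [0.168, 0.986, 0.0], [-0.002, 0.001, -1.0]]
ft_force: [-0.1, -0.0, -1.9]
grip_width: 0.0136
gripper_force: 78.4
```

```bash
python3 - <<'E'
from h import *
s=env.observe(); print(s['position'],s['grip_width'],s['ft_force'])
plan(.6048,-.3117,.14,95.1)
E
```

```text
[0.43726754 0.20385968 0.14184786] 0.01362874530536139 [-0.11216468 -0.03637148 -1.92438629]
yaw now 80.3 q6 -69 turn_z units -1.85 ; shift units [ -2.42 -10.57   0.04] X [-0.996 -0.089 -0.   ] Y [-0.089  0.996  0.   ] t 24.8
```

Emit:
move_arm(motion=[[[0,0,0],[0,0,-0.93]],[[0,0,0],[0,0,-0.92]],[[-0.19,-0.81,0],[0,0,0]],[[-0.19,-0.81,0],[0,0,0]],[[-0.19,-0.81,0],[0,0,0]],[[-0.19,-0.81,0],[0,0,0]],[[-0.19,-0.81,0],[0,0,0]],[[-0.19,-0.81,0],[0,0,0]],[[-0.19,-0.81,0],[0,0,0]],[[-0.19,-0.81,0],[0,0,0]],[[-0.18,-0.81,0],[0,0,0]],[[-0.18,-0.81,0],[0,0,0]],[[-0.18,-0.81,0],[0,0,0]],[[-0.18,-0.81,0],[0,0,0]],[[-0.18,-0.85,0],[0,0,0]],[[0,0,0],[0,0,0]],[[0,0,0],[0,0,0]]])

```text
time_s: 26.5
position: [0.6041, -0.3122, 0.1385]
tool_rot: [[-0.996, -0.088, -0.003], [-0.088, 0.996, 0.003], [0.003, 0.003, -1.0]]
ft_force: [-0.6, -0.2, -1.0]
grip_width: 0.0139
gripper_force: 78.5
```

```bash
python3 - <<'E'
from h import *
im=cam('wrist'); save(im,'w7.png'); np.savez('w7.npz',**im)
plan(.6048,-.3117,.062,95.1)
s=env.observe();P=cloud(im); T=(P-np.array(s['position']))@np.array(s['tool_rot']); np.save('w7T.npy',T)
E
```

```text
yaw now 95.1 q6 -132 turn_z units 0.00 ; shift units [-0.01 -0.01  1.54] X [-0.996 -0.089 -0.   ] Y [-0.089  0.996  0.   ] t 26.55
```

View pics/w7.png

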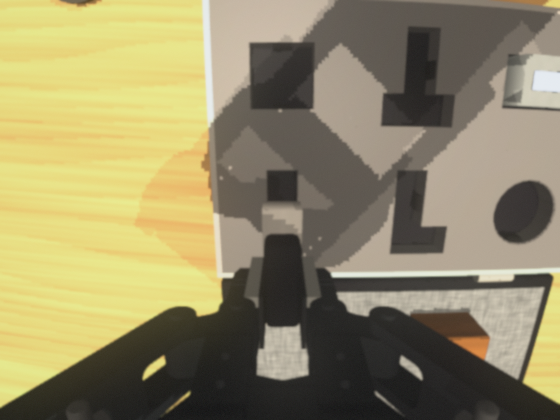

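```bash
python3 - <<'E'
from h import *
im=dict(np.load('w7.npz')); T=np.load('w7T.npy'); s=env.observe(); R=np.array(s['tool_rot']); p=np.array(s['position'])
print('cutout end',[((onplane(im,uv,.026)[0]-p)@R).round(4).tolist() for uv in [(267,170),(298,170),(283,170)]])
for v in (198,202,206,210,216,224,232,236,240,250,315,320,325): print(v,T[v,270].round(4),T[v,283].round(4),T[v,296].round(4))
g=im['frame'].max(2).astype(int); print('row185',g[185,258:306]); print('col283',g[160:180,283]); print('row222',g[222,255:310])
E
```

```text
cutout end [[0.0308, -0.0118, 0.1133], [0.0307, 0.0097, 0.1133], [0.0307, -0.0007, 0.1133]]
198 [ 0.0061 -0.0106  0.1303] [ 0.0057 -0.0007  0.1317] [0.0054 0.0093 0.1331]
202 [ 0.0295 -0.0071  0.0346] [ 0.0291 -0.0009  0.0357] [0.0291 0.0053 0.0358]
206 [ 0.0291 -0.0069  0.0288] [ 0.0291 -0.0009  0.029 ] [0.0292 0.0051 0.0287]
210 [ 0.0288 -0.0068  0.0235] [ 0.029  -0.001   0.0228] [0.0286 0.0049 0.024 ]
216 [ 0.0261 -0.0068  0.0233] [ 0.026  -0.001   0.0235] [0.0263 0.0048 0.0225]
224 [ 0.0223 -0.0068  0.0232] [ 0.022  -0.001   0.0239] [0.0228 0.0048 0.0217]
232 [ 0.0189 -0.0068  0.022 ] [ 0.0185 -0.001   0.0232] [0.0189 0.0049 0.0219]
236 [ 0.0189 -0.0067  0.017 ] [ 0.0191 -0.001   0.0164] [0.0187 0.0047 0.0173]
240 [ 0.0194 -0.0065  0.0111] [ 0.0196 -0.001   0.0105] [0.0189 0.0045 0.0123]
250 [ 0.0173 -0.0063  0.0054] [ 0.0172 -0.001   0.0055] [0.0171 0.0043 0.0058]
315 [-0.0131 -0.0067  0.0047] [-0.0135 -0.0011  0.0053] [-0.0135  0.0046  0.0053]
320 [-0.0159 -0.0067  0.005 ] [-0.0158 -0.0011  0.0049] [-0.017   0.0047  0.0066]
325 [-0.0192 -0.0068  0.006 ] [-0.0186 -0.0011  0.0051] [-0.019   0.0047  0.0057]
row185 [ 97  98  98  97  96  97  95  92  83  66  53  46  49  46  48  44  46  45
  46  45  46  46  50  50  50  49  50  51  49  49  49  50  50  49  50  50
  49  51  62  84 106 115 119 120 121 121 120 120]
col283 [111 118 120 122 121 122 122 121 118 105  83  63  53  51  50  50  50  49
  51  49]
row222 [ 99  99  98  99  96 100 111 126 136 138 139 139 138 140 140 140 140 141
 141 141 141 141 141 142 142 142 144 143 144 148 160 173 178 178 178 179
 178 177 178 179 179 180 179 178 177 174 158 131 107  96  95  95  95  93
  95]
```

Emit:
move_arm(motion=[[[-0.015,0,0.4],[0,0,0]],[[0,0,0.4],[0,0,0]],[[0,0,0.3],[0,0,0]],[[0,0,0.2],[0,0,0]],[[0,0,0.12],[0,0,0]],[[0,0,0.08],[0,0,0]],[[0,0,0],[0,0,0]]])

```text
time_s: 27.25
position: [0.6056, -0.3115, 0.0663]
tool_rot: [[-0.996, -0.089, -0.0], [-0.089, 0.996, 0.0], [0.0, 0.0, -1.0]]
ft_force: [-0.7, 0.1, -0.9]
grip_width: 0.0139
gripper_force: 78.5
```

Emit:
move_arm(motion=[[[0,0,0.06],[0,0,0]],[[0,0,0.06],[0,0,0]],[[0,0,0.06],[0,0,0]],[[0,0,0.06],[0,0,0]],[[0,0,0.04],[0,0,0]],[[0,0,0],[0,0,0]]])

```text
time_s: 27.85
position: [0.6056, -0.3117, 0.0521]
tool_rot: [[-0.996, -0.089, 0.0], [-0.089, 0.996, 0.0], [-0.0, 0.0, -1.0]]
ft_force: [1.7, 1.7, -0.5]
grip_width: 0.0138
gripper_force: 78.7
```

Emit:
move_arm(motion=[[[0,0,0.03],[0,0,0]],[[0,0,0.03],[0,0,0]],[[0,0,0],[0,0,0]],[[0,0,0],[0,0,0]]])

```text
time_s: 28.25
position: [0.6056, -0.3119, 0.0499]
tool_rot: [[-0.996, -0.089, 0.0], [-0.089, 0.996, -0.0], [-0.0, -0.0, -1.0]]
ft_force: [-0.6, 1.6, 4.6]
grip_width: 0.0137
gripper_force: 79.3
```

```bash
python3 - <<'E'
from h import *
im=cam('wrist'); s=env.observe(); print(s['position'],s['ft_force']); P=cloud(im); print([P[v,u].round(4).tolist() for u,v in((274,222),(283,222),(292,222),(283,260),(283,300),(283,320))])
E
```

```text
[ 0.60559728 -0.31184006  0.04989573] [-0.34137014  0.88942376  5.45238736]
[[0.5828, -0.318, 0.0281], [0.5825, -0.314, 0.0279], [0.5823, -0.3099, 0.0273], [0.5932, -0.3131, 0.0448], [0.612, -0.3114, 0.045], [0.6219, -0.3105, 0.0453]]
```

Emit:
move_arm(motion=[[[0,0,0.03],[0,0,0]],[[0,0,0.02],[0,0,0]],[[0,0,0],[0,0,0]],[[0,0,0],[0,0,0]]])

```text
time_s: 28.7
position: [0.6056, -0.312, 0.0498]
tool_rot: [[-0.996, -0.089, 0.001], [-0.089, 0.996, -0.001], [-0.001, -0.002, -1.0]]
ft_force: [-6.4, 3.8, 21.0]
grip_width: 0.014
gripper_force: 81.4
```

Emit:
move_arm(motion=[[[0,0,-0.05],[0,0,0]],[[0,0,0],[0,0,0]],[[0,0,0],[0,0,0]],[[0,0,0],[0,0,0]],[[0,0,-0.4],[0,0,0]],[[0,0,-0.8],[0,0,0]],[[0,0,-0.8],[0,0,0]],[[0,0,-0.2],[0,0,0]],[[0,0,0],[0,0,0]],[[0,0,0],[0,0,0]]], claw=0)

```text
time_s: 29.7
position: [0.6051, -0.3115, 0.1577]
tool_rot: [[-0.996, -0.089, -0.002], [-0.089, 0.996, 0.002], [0.002, 0.002, -1.0]]
ft_force: [0.5, 0.5, -1.4]
grip_width: 0.0855
gripper_force: 0.0
```

```bash
python3 - <<'E'
from h import *
im=cam('wrist'); rib(im,.06,.035,.06)
plan(.446,.307,.16,111.5)
E
```

```text
rib [ 604.5 -311.5] [40.6 15.4] yaw 5.0 z 0.0455 (272, 184, 22, 55)
yaw now 95.1 q6 -132 turn_z units -2.05 ; shift units [-1.57 12.67 -0.06] X [-0.93  -0.367 -0.   ] Y [-0.367  0.93   0.   ] t 29.75
```

Emit:
move_arm(motion=[[[0,0,0],[0,0,-0.68]],[[0,0,0],[0,0,-0.68]],[[0,0,0],[0,0,-0.69]],[[-0.1,0.8,0],[0,0,0]],[[-0.1,0.8,0],[0,0,0]],[[-0.1,0.8,0],[0,0,0]],[[-0.1,0.8,0],[0,0,0]],[[-0.1,0.8,0],[0,0,0]],[[-0.1,0.8,0],[0,0,0]],[[-0.1,0.8,0],[0,0,0]],[[-0.1,0.8,0],[0,0,0]],[[-0.1,0.8,0],[0,0,0]],[[-0.1,0.8,0],[0,0,0]],[[-0.1,0.8,0],[0,0,0]],[[-0.1,0.8,0],[0,0,0]],[[-0.1,0.8,0],[0,0,0]],[[-0.1,0.8,0],[0,0,0]],[[-0.1,0.8,0],[0,0,0]],[[-0.07,0.67,0],[0,0,0]],[[0,0,0],[0,0,0]]])

```text
time_s: 31.75
position: [0.4443, 0.3093, 0.1577]
tool_rot: [[-0.929, -0.371, -0.003], [-0.371, 0.929, -0.0], [0.003, 0.001, -1.0]]
ft_force: [-0.7, 0.0, 0.1]
grip_width: 0.0856
gripper_force: 0.0
```

```bash
python3 - <<'E'
from h import *
im=cam('wrist'); save(im,'w8.png'); np.savez('w8.npz',**im); print(env.observe()['position']); rib(im,.1)
plan(.4455,.306,.041,111.5)
E
```

```text
[0.44502303 0.3075922  0.15778116]
rib [446.4 308.3] [40.4 15.8] yaw 19.8 z 0.0373 (270, 185, 23, 53)
rib [363.3 267.7] [27.5 16.1] yaw 58.5 z 0.0374 (249, 67, 41, 35)
yaw now 111.7 q6 -90 turn_z units 0.02 ; shift units [ 0.   -0.03  2.34] X [-0.93  -0.367 -0.   ] Y [-0.367  0.93   0.   ] t 31.8
```

Emit:
move_arm(motion=[[[0,0,0],[0,0,0.18]],[[-0.03,0,0.5],[0,0,0]],[[0,0,0.7],[0,0,0]],[[0,0,0.6],[0,0,0]],[[0,0,0.4],[0,0,0]],[[0,0,0.15],[0,0,0]],[[0,0,0],[0,0,0]]])

```text
time_s: 32.5
position: [0.4477, 0.306, 0.0411]
tool_rot: [[-0.94, -0.341, -0.002], [-0.341, 0.94, -0.001], [0.002, -0.0, -1.0]]
ft_force: [0.6, -0.0, 0.5]
grip_width: 0.0853
gripper_force: 0.0
```

Emit:
move_arm(motion=[[[0,0,0],[0,0,0]],[[0,0,0],[0,0,0]],[[0,0,0],[0,0,0]],[[0,0,0],[0,0,0]],[[0,0,0],[0,0,0]],[[0,0,0],[0,0,0]],[[0,0,0],[0,0,0]],[[0,0,0],[0,0,0]],[[0,0,0],[0,0,0]]], claw=1)

```text
time_s: 33.4
position: [0.4478, 0.3071, 0.0424]
tool_rot: [[-0.939, -0.343, 0.001], [-0.343, 0.939, 0.001], [-0.001, 0.0, -1.0]]
ft_force: [-1.1, 0.3, 6.3]
grip_width: 0.0137
gripper_force: 79.3
```

Emit:
move_arm(motion=[[[0,0,-0.5],[0,0,0]],[[0,0,-0.7],[0,0,0]],[[0,0,-0.7],[0,0,0]],[[0,0,-0.1],[0,0,0]],[[0,0,0],[0,0,0]]])

```text
time_s: 33.9
position: [0.4477, 0.3069, 0.1422]
tool_rot: [[-0.939, -0.343, 0.001], [-0.343, 0.939, 0.0], [-0.001, -0.0, -1.0]]
ft_force: [0.0, -0.6, -1.6]
grip_width: 0.0135
gripper_force: 78.4
```

```bash
python3 - <<'E'
from h import *
s=env.observe(); print(s['position'],s['grip_width'],s['ft_force'])
plan(.5965,-.2204,.14,95.1)
E
```

```text
[0.44774202 0.30694441 0.1422474 ] 0.013524263948939257 [ 0.01508807 -0.60770494 -1.63914079]
yaw now 110.1 q6 -88 turn_z units 1.87 ; shift units [ -2.03 -10.77   0.04] X [-0.996 -0.089 -0.   ] Y [-0.089  0.996  0.   ] t 33.9
```

Emit:
move_arm(motion=[[[0,0,0],[0,0,0.93]],[[0,0,0],[0,0,0.94]],[[-0.16,-0.83,0],[0,0,0]],[[-0.16,-0.83,0],[0,0,0]],[[-0.16,-0.83,0],[0,0,0]],[[-0.16,-0.83,0],[0,0,0]],[[-0.16,-0.83,0],[0,0,0]],[[-0.16,-0.83,0],[0,0,0]],[[-0.16,-0.83,0],[0,0,0]],[[-0.16,-0.83,0],[0,0,0]],[[-0.15,-0.83,0],[0,0,0]],[[-0.15,-0.83,0],[0,0,0]],[[-0.15,-0.83,0],[0,0,0]],[[-0.15,-0.82,0],[0,0,0]],[[-0.15,-0.82,0],[0,0,0]],[[0,0,0],[0,0,0]],[[0,0,0],[0,0,0]]])

```text
time_s: 35.6
position: [0.596, -0.2207, 0.1394]
tool_rot: [[-0.996, -0.088, -0.003], [-0.088, 0.996, 0.002], [0.003, 0.002, -1.0]]
ft_force: [0.1, 0.7, -0.2]
grip_width: 0.0141
gripper_force: 78.5
```

```bash
python3 - <<'E'
from h import *
im=cam('wrist'); save(im,'w9.png'); np.savez('w9.npz',**im)
plan(.5965,-.2204,.062,95.1)
s=env.observe();P=cloud(im); T=(P-np.array(s['position']))@np.array(s['tool_rot']); np.save('w9T.npy',T)
R=np.array(s['tool_rot']); p=np.array(s['position'])
g=im['frame'].max(2).astype(int); print('col283',g[155:225,283].tolist()); print('row185',g[185,255:312].tolist())
for v in range(196,240,4): print(v,T[v,270].round(4),T[v,283].round(4),T[v,296].round(4))
print('plane',[((onplane(im,uv,.026)[0]-p)@R).round(4).tolist() for uv in [(267,170),(298,170),(283,170),(283,166)]])
E
```

```text
yaw now 95.1 q6 -126 turn_z units 0.00 ; shift units [-0.01 -0.01  1.56] X [-0.996 -0.089 -0.   ] Y [-0.089  0.996  0.   ] t 35.65
col283 [99, 99, 98, 100, 99, 98, 99, 99, 100, 99, 100, 100, 102, 97, 84, 64, 54, 52, 51, 52, 52, 52, 51, 51, 52, 51, 51, 52, 52, 52, 52, 50, 53, 52, 53, 50, 50, 54, 51, 50, 52, 52, 49, 50, 59, 78, 94, 108, 120, 130, 142, 154, 164, 176, 183, 185, 186, 186, 186, 186, 187, 186, 182, 175, 169, 167, 163, 155, 151, 147]
row185 [100, 98, 100, 99, 99, 98, 98, 98, 99, 99, 96, 88, 72, 55, 50, 47, 45, 47, 47, 46, 45, 46, 46, 46, 47, 48, 51, 50, 52, 50, 51, 52, 52, 50, 51, 50, 51, 52, 49, 46, 47, 59, 80, 104, 118, 123, 123, 124, 125, 124, 121, 114, 108, 105, 105, 102, 102]
196 [ 0.0104 -0.0102  0.1194] [ 0.0071 -0.0007  0.1322] [0.0105 0.0087 0.1188]
200 [ 0.0299 -0.0072  0.0364] [ 0.0295 -0.001   0.0378] [0.0297 0.0053 0.037 ]
204 [ 0.0295 -0.007   0.0306] [ 0.0296 -0.001   0.0301] [0.0294 0.0051 0.0308]
208 [ 0.0297 -0.0068  0.0234] [ 0.0298 -0.001   0.0231] [0.0294 0.0049 0.0243]
212 [ 0.0279 -0.0068  0.0233] [ 0.0277 -0.001   0.0239] [0.028  0.0048 0.0226]
216 [ 0.0261 -0.0068  0.0229] [ 0.0263 -0.001   0.0223] [0.0261 0.0048 0.0229]
220 [ 0.0242 -0.0069  0.023 ] [ 0.0243 -0.001   0.0227] [0.0243 0.0048 0.0224]
224 [ 0.022  -0.0069  0.0237] [ 0.0221 -0.001   0.0233] [0.0225 0.0049 0.0224]
228 [ 0.0203 -0.0069  0.0232] [ 0.0202 -0.001   0.0234] [0.0203 0.0049 0.0231]
232 [ 0.0186 -0.0069  0.0226] [ 0.0194 -0.001   0.0203] [0.0187 0.0049 0.0222]
236 [ 0.0194 -0.0067  0.0153] [ 0.0195 -0.001   0.015 ] [0.0197 0.0046 0.0147]
plane [[0.0305, -0.0119, 0.114], [0.0305, 0.0097, 0.1141], [0.0305, -0.0007, 0.1141], [0.0333, -0.0007, 0.1141]]
```

View pics/w9.png

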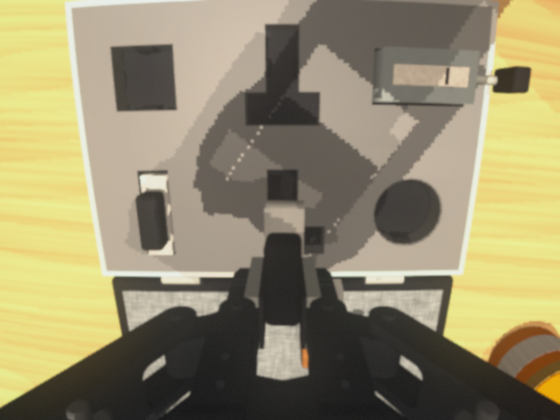

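Emit:
move_arm(motion=[[[-0.015,0,0.4],[0,0,0]],[[0,0,0.4],[0,0,0]],[[0,0,0.3],[0,0,0]],[[0,0,0.2],[0,0,0]],[[0,0,0.12],[0,0,0]],[[0,0,0.08],[0,0,0]],[[0,0,0],[0,0,0]]])

```text
time_s: 36.35
position: [0.5975, -0.2201, 0.0668]
tool_rot: [[-0.996, -0.089, -0.0], [-0.089, 0.996, 0.0], [0.0, 0.0, -1.0]]
ft_force: [-0.2, 0.4, -1.5]
grip_width: 0.0138
gripper_force: 78.5
```

Emit:
move_arm(motion=[[[0,0,0.06],[0,0,0]],[[0,0,0.06],[0,0,0]],[[0,0,0.06],[0,0,0]],[[0,0,0.06],[0,0,0]],[[0,0,0.05],[0,0,0]],[[0,0,0.03],[0,0,0]],[[0,0,0.03],[0,0,0]],[[0,0,0],[0,0,0]]])

```text
time_s: 37.15
position: [0.5976, -0.2205, 0.0504]
tool_rot: [[-0.996, -0.089, 0.001], [-0.089, 0.996, -0.001], [-0.001, -0.001, -1.0]]
ft_force: [-2.1, -0.4, 9.3]
grip_width: 0.0139
gripper_force: 79.8
```

Emit:
move_arm(motion=[[[0,0,0.03],[0,0,0]],[[0,0,0.02],[0,0,0]],[[0,0,0],[0,0,0]],[[0,0,0],[0,0,0]]])

```text
time_s: 37.55
position: [0.5977, -0.2205, 0.0502]
tool_rot: [[-0.996, -0.089, 0.002], [-0.089, 0.996, -0.002], [-0.002, -0.002, -1.0]]
ft_force: [-9.5, 2.8, 26.2]
grip_width: 0.0138
gripper_force: 82.2
```

Emit:
move_arm(motion=[[[0,0,-0.05],[0,0,0]],[[0,0,0],[0,0,0]],[[0,0,0],[0,0,0]],[[0,0,0],[0,0,0]],[[0,0,-0.4],[0,0,0]],[[0,0,-0.8],[0,0,0]],[[0,0,-0.8],[0,0,0]],[[0,0,-0.2],[0,0,0]],[[0,0,0],[0,0,0]],[[0,0,0],[0,0,0]]], claw=0)

```text
time_s: 38.55
position: [0.597, -0.22, 0.1578]
tool_rot: [[-0.996, -0.089, -0.002], [-0.089, 0.996, 0.001], [0.002, 0.001, -1.0]]
ft_force: [-0.9, -1.3, 0.8]
grip_width: 0.0854
gripper_force: 0.0
```

```bash
python3 - <<'E'
from h import *
im=cam('wrist'); rib(im,.06,.035,.06)
a=cam('top'); topblob(a,(75,130,195,245),.026,.06)
plan(.552,.407,.16,147)
E
```

```text
rib [ 596.5 -221.2] [40.7 15.7] yaw 5.5 z 0.0455 (270, 184, 23, 55)
blob (104, 209, 15, 13) rect [561.7 373.9] [42.4 16.5] 56.9 zmed 0.0386 n 102
yaw now 95.1 q6 -126 turn_z units -6.49 ; shift units [-10.03   7.58  -0.05] X [-0.545 -0.839 -0.   ] Y [-0.839  0.545  0.   ] t 38.65
```

```bash
python3 - <<'E'
from h import *
plan(.561,.373,.16,147)
E
```

```text
yaw now 95.1 q6 -126 turn_z units -6.49 ; shift units [-9.56  7.06 -0.05] X [-0.545 -0.839 -0.   ] Y [-0.839  0.545  0.   ] t 38.65
```

Emit:
move_arm(motion=[[[-0.02,0.8,0],[0,0,0]],[[-0.02,0.8,0],[0,0,0]],[[-0.02,0.8,0],[0,0,0]],[[-0.02,0.8,0],[0,0,0]],[[-0.02,0.8,0],[0,0,0]],[[-0.02,0.8,0],[0,0,0]],[[-0.02,0.8,0],[0,0,0]],[[-0.02,0.8,0],[0,0,0]],[[-0.02,0.8,0],[0,0,0]],[[-0.02,0.8,0],[0,0,0]],[[-0.02,0.8,0],[0,0,0]],[[-0.02,0.8,0],[0,0,0]],[[-0.02,0.8,0],[0,0,0]],[[-0.04,0.8,0],[0,0,0]],[[-0.04,0.68,0],[0,0,0]],[[0,0,0],[0,0,0]]])

```text
time_s: 40.25
position: [0.56, 0.3765, 0.1572]
tool_rot: [[-0.996, -0.093, -0.002], [-0.093, 0.996, -0.0], [0.002, 0.0, -1.0]]
ft_force: [-1.2, -0.8, -0.2]
grip_width: 0.0854
gripper_force: 0.0
```

Emit:
move_arm(motion=[[[0,0,0],[0,0,-0.93]],[[0,0,0],[0,0,-0.93]],[[0,0,0],[0,0,-0.93]],[[0,0,0],[0,0,-0.93]],[[0,0,0],[0,0,-0.93]],[[0,0,0],[0,0,-0.93]],[[0,0,0],[0,0,-0.91]],[[0,0,0],[0,0,0]],[[0,0,0],[0,0,0]]])

```text
time_s: 41.15
position: [0.5614, 0.3723, 0.1585]
tool_rot: [[-0.547, -0.837, -0.001], [-0.837, 0.547, -0.001], [0.001, 0.001, -1.0]]
ft_force: [0.1, -0.6, -0.0]
grip_width: 0.0852
gripper_force: 0.0
```

```bash
python3 - <<'E'
from h import *
im=cam('wrist'); save(im,'w10.png'); np.savez('w10.npz',**im); print(env.observe()['position']); rib(im,.1)
hsv=cv2.cvtColor(im['frame'],cv2.COLOR_RGB2HSV); 
plan(.5617,.3739,.041,147)
E
```

```text
[0.5614762  0.37240594 0.15867785]
rib [562.8 375. ] [37.6 15.2] yaw 56.8 z 0.0373 (274, 189, 21, 49)
yaw now 146.8 q6 -123 turn_z units -0.02 ; shift units [-0.03  0.01  2.35] X [-0.545 -0.839 -0.   ] Y [-0.839  0.545  0.   ] t 41.2
```

View pics/w10.png

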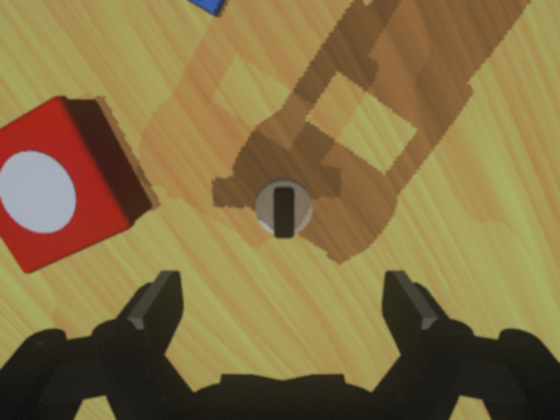

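Emit:
move_arm(motion=[[[-0.06,0,0.5],[0,0,0]],[[0,0,0.7],[0,0,0]],[[0,0,0.6],[0,0,0]],[[0,0,0.4],[0,0,0]],[[0,0,0.16],[0,0,0]],[[0,0,0],[0,0,0]]])

```text
time_s: 41.8
position: [0.5629, 0.3751, 0.0405]
tool_rot: [[-0.545, -0.838, -0.002], [-0.838, 0.545, -0.001], [0.002, 0.001, -1.0]]
ft_force: [-0.4, -0.6, 0.5]
grip_width: 0.0855
gripper_force: 0.0
```

Emit:
move_arm(motion=[[[0,0,0],[0,0,0]],[[0,0,0],[0,0,0]],[[0,0,0],[0,0,0]],[[0,0,0],[0,0,0]],[[0,0,0],[0,0,0]],[[0,0,0],[0,0,0]],[[0,0,0],[0,0,0]],[[0,0,0],[0,0,0]],[[0,0,0],[0,0,0]]], claw=1)

```text
time_s: 42.7
position: [0.5633, 0.3755, 0.0419]
tool_rot: [[-0.544, -0.839, 0.001], [-0.839, 0.544, 0.0], [-0.001, -0.0, -1.0]]
ft_force: [-1.4, 0.1, 5.4]
grip_width: 0.0135
gripper_force: 80.8
```

Emit:
move_arm(motion=[[[0,0,-0.5],[0,0,0]],[[0,0,-0.7],[0,0,0]],[[0,0,-0.7],[0,0,0]],[[0,0,-0.1],[0,0,0]],[[0,0,0],[0,0,0.93]],[[0,0,0],[0,0,0.93]],[[0,0,0],[0,0,0.93]],[[0,0,0],[0,0,0.93]],[[0,0,0],[0,0,0.93]],[[0,0,0],[0,0,0.93]],[[0,0,0],[0,0,0.91]],[[0,0,0],[0,0,0]]])

```text
time_s: 43.9
position: [0.5628, 0.3751, 0.14]
tool_rot: [[-0.996, -0.088, -0.002], [-0.088, 0.996, -0.001], [0.002, -0.001, -1.0]]
ft_force: [0.2, 0.1, -1.3]
grip_width: 0.0137
gripper_force: 79.9
```

```bash
python3 - <<'E'
from h import *
s=env.observe(); print(s['position'],s['grip_width'],s['ft_force'])
plan(.5882,-.1291,.14,95.1)
E
```

```text
[0.56277287 0.3751285  0.14004125] 0.013680221406503207 [ 0.23746495  0.11297449 -1.26071152]
yaw now 95.0 q6 -71 turn_z units -0.01 ; shift units [  0.39 -10.09   0.  ] X [-0.996 -0.089 -0.   ] Y [-0.089  0.996  0.   ] t 43.9
```

Emit:
move_arm(motion=[[[0.03,-0.8,0],[0,0,0]],[[0.03,-0.8,0],[0,0,0]],[[0.03,-0.8,0],[0,0,0]],[[0.03,-0.8,0],[0,0,0]],[[0.03,-0.8,0],[0,0,0]],[[0.03,-0.8,0],[0,0,0]],[[0.03,-0.8,0],[0,0,0]],[[0.03,-0.8,0],[0,0,0]],[[0.03,-0.8,0],[0,0,0]],[[0.03,-0.8,0],[0,0,0]],[[0.03,-0.8,0],[0,0,0]],[[0.03,-0.8,0],[0,0,0]],[[0.03,-0.49,0],[0,0,0]],[[0,0,0],[0,0,0]],[[0,0,0],[0,0,0]]])

```text
time_s: 45.4
position: [0.5883, -0.1289, 0.1407]
tool_rot: [[-0.996, -0.091, -0.001], [-0.091, 0.996, 0.001], [0.001, 0.001, -1.0]]
ft_force: [-0.0, 0.1, -1.2]
grip_width: 0.0137
gripper_force: 79.8
```

```bash
python3 - <<'E'
from h import *
im=cam('wrist'); save(im,'w11.png'); np.savez('w11.npz',**im)
plan(.5882,-.1291,.062,95.1)
s=env.observe();P=cloud(im); p=np.array(s['position']);R=np.array(s['tool_rot']);T=(P-p)@R
for v in range(196,256,3): print(v,T[v,270].round(4),T[v,283].round(4),T[v,296].round(4))
g=im['frame'].max(2).astype(int); print('col283',g[160:235,283].tolist()); print('row225',g[225,225:345].tolist())
print('plane',[((onplane(im,(283,v),.026)[0]-p)@R).round(4).tolist() for v in range(174,200,4)])
E
```

```text
yaw now 95.2 q6 -119 turn_z units 0.02 ; shift units [ 0.01 -0.02  1.58] X [-0.996 -0.089 -0.   ] Y [-0.089  0.996  0.   ] t 45.45
196 [ 0.0069 -0.0105  0.1325] [ 0.0067 -0.0005  0.1334] [0.0067 0.0095 0.1332]
199 [ 0.0042 -0.0106  0.1337] [ 0.0044 -0.0005  0.1328] [0.0042 0.0096 0.1335]
202 [ 0.0019 -0.0106  0.1334] [ 0.002  -0.0005  0.133 ] [0.0018 0.0096 0.1337]
205 [-0.0005 -0.0106  0.1331] [-0.0003 -0.0005  0.1323] [-0.0007  0.0096  0.1337]
208 [-0.0029 -0.0106  0.1331] [-0.0029 -0.0005  0.133 ] [-0.0031  0.0096  0.1337]
211 [-0.0051 -0.0106  0.1324] [-0.0053 -0.0005  0.133 ] [-0.0056  0.0097  0.1338]
214 [-0.0077 -0.0107  0.1328] [-0.0078 -0.0005  0.1331] [-0.0078  0.0097  0.133 ]
217 [-0.0102 -0.0107  0.1328] [ 0.0213 -0.0007  0.0359] [-0.0106  0.0097  0.1341]
220 [ 0.0204 -0.007   0.0338] [ 0.0207 -0.0007  0.0331] [0.0202 0.0056 0.0343]
223 [ 0.0206 -0.0069  0.0287] [ 0.0211 -0.0008  0.0274] [0.0206 0.0054 0.0287]
226 [ 0.0204 -0.0067  0.025 ] [ 0.0215 -0.0008  0.022 ] [0.0209 0.0052 0.0237]
229 [ 0.0201 -0.0066  0.022 ] [ 0.02   -0.0008  0.0223] [0.0197 0.0052 0.023 ]
232 [ 
[... 1017 characters left out ...]
159, 160, 158, 159, 161, 160, 160, 160, 160, 159, 160, 158, 157, 152, 139, 118, 96, 80, 75, 81, 91, 96, 99, 100, 101, 100, 101, 101, 102, 103, 101, 102, 102, 103, 103, 105, 106, 106, 108, 107, 106, 106, 105, 106, 105, 105, 105, 105, 105, 105, 105, 105, 104, 104, 103, 103, 103, 101, 101, 102, 100, 101, 101, 101, 100, 98, 99, 99, 98, 97, 97, 96, 93, 87, 80, 76, 75, 80, 87, 89, 90, 91, 93, 91, 92, 93, 93, 92, 92, 94, 94, 94, 94, 94, 95, 96, 106, 127, 145, 149, 143, 141, 140, 134, 123, 119, 117, 120, 133]
plane [[0.0274, -0.0005, 0.1149], [0.0245, -0.0005, 0.1149], [0.0217, -0.0005, 0.1149], [0.0188, -0.0005, 0.1149], [0.0159, -0.0005, 0.1149], [0.0129, -0.0005, 0.1149], [0.01, -0.0005, 0.1149]]
```

View pics/w11.png

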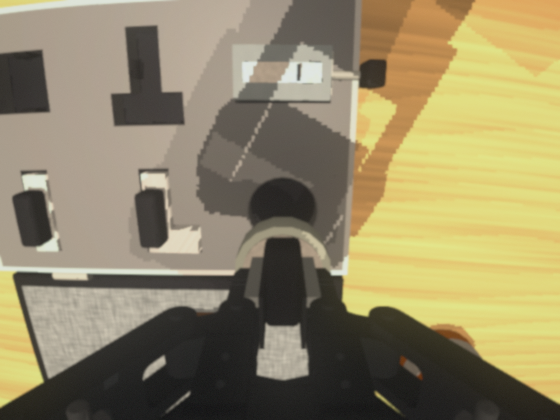

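Emit:
move_arm(motion=[[[0.03,0,0.4],[0,0,0]],[[0,0,0.4],[0,0,0]],[[0,0,0.3],[0,0,0]],[[0,0,0.2],[0,0,0]],[[0,0,0.12],[0,0,0]],[[0,0,0.08],[0,0,0]],[[0,0,0],[0,0,0]]])

```text
time_s: 46.15
position: [0.5872, -0.1288, 0.0663]
tool_rot: [[-0.996, -0.09, -0.0], [-0.09, 0.996, 0.0], [0.0, 0.0, -1.0]]
ft_force: [-0.2, 0.4, -1.0]
grip_width: 0.0135
gripper_force: 79.9
```

Emit:
move_arm(motion=[[[0,0,0.06],[0,0,0]],[[0,0,0.06],[0,0,0]],[[0,0,0.06],[0,0,0]],[[0,0,0.06],[0,0,0]],[[0,0,0.05],[0,0,0]],[[0,0,0.03],[0,0,0]],[[0,0,0.03],[0,0,0]],[[0,0,0],[0,0,0]]])

```text
time_s: 46.95
position: [0.5872, -0.129, 0.0499]
tool_rot: [[-0.996, -0.089, 0.001], [-0.089, 0.996, -0.0], [-0.001, -0.0, -1.0]]
ft_force: [-3.1, 1.5, 9.9]
grip_width: 0.0137
gripper_force: 81.2
```

Emit:
move_arm(motion=[[[0,0,0.03],[0,0,0]],[[0,0,0.02],[0,0,0]],[[0,0,0],[0,0,0]],[[0,0,0],[0,0,0]]])

```text
time_s: 47.35
position: [0.5873, -0.129, 0.0498]
tool_rot: [[-0.996, -0.09, 0.002], [-0.09, 0.996, -0.001], [-0.002, -0.001, -1.0]]
ft_force: [-11.2, 3.4, 29.8]
grip_width: 0.0139
gripper_force: 83.9
```

Emit:
move_arm(motion=[[[0,0,-0.05],[0,0,0]],[[0,0,0],[0,0,0]],[[0,0,0],[0,0,0]],[[0,0,0],[0,0,0]],[[0,0,-0.4],[0,0,0]],[[0,0,-0.8],[0,0,0]],[[0,0,-0.8],[0,0,0]],[[0,0,-0.8],[0,0,0]],[[0.8,0,-0.5],[0,0,0]],[[0.8,0,0],[0,0,0]],[[0,0,0],[0,0,0]],[[0,0,0],[0,0,0]]], claw=0)

```text
time_s: 48.55
position: [0.5073, -0.1363, 0.214]
tool_rot: [[-0.996, -0.088, 0.0], [-0.088, 0.996, -0.0], [-0.0, -0.0, -1.0]]
ft_force: [-0.0, -0.4, -0.8]
grip_width: 0.0851
gripper_force: 0.0
```

```bash
python3 - <<'E'
from h import *
im=cam('wrist'); save(im,'w12.png'); print(env.observe()['position']); rib(im,.25,.040,.0475); rib(im,.25,.0425,.06)
a=cam('top'); P=cloud(a); np.savez('top2.npz',**a)
m=((P[:,:,2]>.047)&(P[:,:,2]<.06)&(P[:,:,0]>.63)&(P[:,:,1]<0)); print('blank',m.sum(),np.median(P[m],0))
# counter objects left
for u,v in [(178,265),(135,263),(115,215)]: print(P[v,u].round(3),a['frame'][v,u])
E
```

```text
[ 0.50794687 -0.13635781  0.21378802]
rib [ 596.4 -219.5] [40.7 15.8] yaw 8.2 z 0.0456 (177, 257, 20, 39)
rib [ 586.5 -129. ] [39.  15.4] yaw 5.0 z 0.0454 (275, 256, 17, 38)
rib [ 604.9 -309.6] [41.5 18.7] yaw 4.7 z 0.0454 (85, 256, 23, 39)
rib [ 494.5 -137.4] [31.9 60.9] yaw -85.0 z 0.0439 (248, 160, 71, 37)
rib [ 689.8 -171.8] [32.3 53. ] yaw -83.9 z 0.0533 (207, 352, 52, 26)
rib [ 597.  -220.1] [39.5 15.1] yaw 6.8 z 0.0456 (177, 258, 20, 38)
rib [ 587.  -128.9] [38.  15.3] yaw 5.0 z 0.0455 (275, 257, 17, 37)
rib [ 605.4 -310.1] [40.4 17.3] yaw 4.7 z 0.0455 (85, 257, 22, 38)
rib [489.3 -83.4] [16.9 12.8] yaw 7.6 z 0.0511 (339, 170, 16, 20)
rib [ 494.5 -137.8] [31.9 60.1] yaw -85.0 z 0.0439 (248, 160, 70, 37)
blank 10 [ 0.72148634 -0.00490209  0.0582295 ]
[ 0.44   0.207 -0.002] [145 138  64]
[ 0.446  0.318 -0.   ] [150 136  70]
[0.572 0.378 0.001] [144 116  56]
```

```bash
python3 -c "
from h import *
print(env.close_job())"
```

```text
the job is handed in; nothing more can be done
None
```

The kit is packed and handed in, though the hand-in returned no verdict: the blank is on the lid, the gauge, rule, square and timer measured fully seated, and the slide was pulled to about 41 mm, held over a second and run back in. The tee and weight were not on the counter.

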